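# Load a sauce gun and bring its pusher to bear

## Task

Load the chocolate cartridge into the sauce gun: lift it from the stock rack and lay it squarely in the gun's cradle, nozzle through the slot of the front plate, and let go of it. Then pump the trigger until the pusher disc has travelled into the cartridge and presses the orange follower in by a few millimetres (about 4), and finish there, still holding the trigger squeezed; never press the follower in as far as 10 mm, because that bursts the cartridge's seal. Move the rod only with the trigger, and leave the caramel cartridge, the tumbler, the saucers and the tub where they are.

Things in the scene. Friction and masses are not known exactly. Their poses are not given: they have to be found in the camera images.
- choc_center (a point): Centre of the chocolate cartridge: loose dark brown tube with white bands, 50 mm diameter, 180 mm long, about 0.26 kg, lying level in the rack, axis 45 mm above the counter. Its y axis runs along the tube to the nozzle: shoulder at y = +90 mm, then a white capped nozzle 15 mm thick, 30 mm long; open rear rim at y = -90 mm. Grip it across its middle from above; its roll does not matter.
- choc_follower_face (a point): Centre of the rear face of the chocolate cartridge's orange follower: a disc 41 mm in diameter inside the clear rear end of the tube (inner diameter 45 mm), 10 mm inside the rear rim, 80 mm from the tube's centre. The pusher disc enters the tube and meets it here.
- choc_follower (a joint): How far the chocolate cartridge's follower is pressed into the tube (m): 0 untouched, 0.014 end of travel. It springs back with 2 N per mm.
- caramel_center (a point): Centre of the caramel cartridge: same shape, amber yellow with white bands, parallel to the chocolate one in the rack's other place, 110 mm away. To be left alone.
- rack: White plastic stock rack, fixed, 235 x 170 mm; origin at the centre of its underside. Two boards across it (at y = -55 and +55 mm, 10 mm thick) with V notches carry two cartridges along its y axis, at x = -55 and +55 mm. The notches end 8 mm below the cartridges' axes; between the boards there is only the 6 mm base.
- cradle (a point): Where the chocolate cartridge's centre is when fully home in the gun's cradle (a point of the gun, 55 mm above the counter). Gun axes: +y along the rod, the way the pusher travels, toward the nozzle slot; -x the side to which handle and trigger stick out level; z up. The cradle is an open steel trough, y = -145 to +91 mm, whose sides end 16 mm below the axis, so fingers pass beside a cartridge.
- slot (a point): Middle of the nozzle slot in the gun's upright front plate, on the axis. The plate is 4 mm thick (its inner face 90 mm from cradle), 60 mm wide, its top 21 mm above the axis; the slot is 22 mm wide, open at the top. A cartridge laid up to 10 mm short of home is pushed home against this plate by the pusher.
- pusher_face (a point): Centre of the front face of the pusher disc (dark steel, 34 mm in diameter, on the front of the rod). It travels along the gun's +y; at its rearmost it is 135 mm behind cradle, at the start 10 to 28 mm forward of that; travel 95 mm. A friction brake of about 6 N keeps the rod in place when the trigger is let go.
- rod: The gun's push rod, 10 mm square steel with ratchet notches and a pull hook at its rear end. It must not be pushed or pulled by the robot, only moved by the trigger. Origin on the axis, 10 mm behind the pusher's face.
- trigger: Red trigger. Origin on its vertical hinge pin, 46 mm to the -x side of the rod axis. Blade 10 mm thick, 22 mm high, 98 mm long, level, 55 mm above the counter. Squeezed fully it turns 0.32 rad. A ratchet dog on it drives the rod forward 0.4 mm per mm at the pad once it has caught a notch (up to one 5 mm notch of rod travel is free play first), so each full squeeze and full release gains one notch.
- trigger_pad (a point): Middle of the trigger blade's thickness, 62 mm from its hinge, where it is squeezed; it moves 20 mm toward the handle, against a spring (2.4 N here at rest, 4 N fully squeezed). At rest the blade's front face is 5 mm further along the gun's +y. Force beyond the spring's reaches the rod 2.5 times larger: about 10 N here presses the follower in some 4 mm.
- handle_mid (a point): Middle of the black handle (24 mm deep along the gun's y, 26 mm high, 118 mm long along x), beside the trigger pad and level with it. Over the outer faces of handle and trigger a hand spans 59 mm at rest, 39 mm squeezed; at rest the midpoint between those faces is 18 mm from here along the gun's +y.
- rest: Counter rest of the gun: fixed steel plate 90 x 300 x 6 mm with two black saddles under the trough; origin on the counter below the rod axis, same axes as the gun. The gun lies on its side in it and can slide up to 12 mm either way along its y (1.5 N of friction), so squeezing handle and trigger together shifts the gun a little.
- tumbler: Glass tumbler, 68 mm wide, 100 mm high, standing on the counter; origin at its underside. Leave alone.
- saucers: Stack of four white saucers, 150 mm wide, 40 mm high; origin at its underside. Leave alone.
- tub: Clear open plastic tub, 110 x 150 x 50 mm; origin at its underside. Leave alone.
There are look-alikes about, which are no part of the job. What is meant by the part that bears choc_center is not purple, and is the smaller of those in its own colour.

How it is judged:
By the outcome, as a careful person would: the job done as asked, in the order asked, and still so for the second after the job is handed in, while the arm keeps its last pose, push and grip.
It also fails if it takes over 72 s, if anything falls off the work surface, if the arm or the gripper's body presses on something with over 40 N, if the wrist force passes 120 N, or if a joint passes its speed limit or range.

## Robot

A 6-joint arm with a two-finger parallel gripper is mounted at the origin on the work surface. World frame = base frame: x ahead of the robot, y to its left, z up, the work surface at z = 0. Lengths are in m, angles in rad, forces in N, time in s.
With the tool pointing down it reaches from about 0.3 to 0.75 m from the base axis. Payload 8.5 kg.
Tool frame: the origin (TCP) lies at the very end of the fingers, on their centre line; the grasp point (between the pads) lies env.grip_point_offset behind it (env.grip_point_offset is the distance from the TCP to the grasp point, in m); x points along the fingers, y is the direction in which the jaws open and shut, and the axes are right-handed (so a half turn about x gives the same grasp; the last joint's range is limited). The gripper opens to 88 mm and grips with 3 to 60 N. Pads are 18 mm wide; open, the fingers measure 123 mm over their backs; the gripper's body (75 mm by 187 mm) begins 45 mm behind the grasp point.
Start: joints at [1.062, 0.381, 1.297, -0, 1.464, -0.215], TCP at [0.159, 0.526, 0.239] pointing down, gripper open.
Joint ranges: [-3.11, 3.11], [-0.89, 2.33], [0.22, 2.48], [-1.42, 4.56], [0.17, 2.85], [-2.88, 2.88]. Speed limits (rad/s): [2.39, 2.39, 3.14, 3.14, 3.14, 3.14].

## Interface

Orientations are given as a unit quaternion [x, y, z, w].
In Python, from bench import telemetry, get_image, camera_params, env gives the robot as it stands.
- The arm moves only by the tool apply_moves, never from a script. Its argument "series" is text: rows parted by semicolons, each of 7 numbers parted by spaces: the shift along the tool's x, y, z in mm, then the turn, a rotation vector about the tool's x, y, z in degrees, then the opening, from 0 (shut) to 1 (fully open). In form: x y z ax ay az jaw; .... A call has 1 to 12 rows; each row is the pose to reach, as a shift and turn from the pose measured when the call began, along the tool's axes at that moment; what a row does not reach only later rows make up. A row lasts 1/8 s, in which the tool goes at most 62.5 mm and 10.7 degrees, less where a joint would pass 70% of its speed; a pose out of reach is approached as far as the arm can. A call with a gripper value outside its range is refused whole. The fingers move at their own pace and stop on an object; "grip_force" is the grip in N (left out, the last holds). Time passes only in rows, so rows that repeat a pose let the fingers close. It gives the time, the measured TCP pose, the force and the opening at its end, in the units of the state.
- telemetry.get_obs(): the state, without advancing time (a new reading comes with each control period).
- get_image(name): name is "side" or "top" or "wrist"; returns (picture, depth): 480x640x3 uint8, red, green, blue; 480x640 float32, m along the optical axis (not along the pixel's ray), 0 where there is no reading.
- camera_params(name): a dict with "K" (3x3 intrinsics, pixels), "R" (3x3) and "t" (3): a world point X has camera coordinates R X + t. Camera axes: x right, y down, z forward; pixel columns grow to the right and rows downward; lengths in m; the calibration is good to about 2 mm. A picture is of the moment at which its call begins: read the wrist's pose just before it. camera_params takes no time and is no camera call; for the wrist camera it gives the pose at the moment of the call.
- env.job_done(): hands the job in, once; it reports no verdict.
The state is a dict: "t": time; "joint_pos": joint angles; "dq": joint speeds; "joint_torque": joint torques, N m; "position": TCP position; "orientation": TCP orientation; "wrist_force": force on the tool from outside, world axes, zero at the start; "wrist_torque": the same for the moment, N m; "width": opening from 0.0 (shut) to 1.0 (fully open).
Only numpy, scipy, OpenCV 4.12 (cv2) and the standard library are available. Lean on these libraries where they do the work, as an engineer would, in place of code of your own. Each camera call takes 0.05 s, during which the arm holds its last target.

## Working session

There is one attempt and no reset: what is moved stays moved. The work goes in short steps, Python scripts to look and compute and a tool call to move; the robot and the scene stay as the last step left them, time stands still between calls to the robot, and variables do not carry over. Pictures are saved under pics/ and viewed, and the job is handed in when it is done.

Besides the shell and the picture viewer there is one more tool, called after "Request:" by a JSON object that holds its "name" and its "arguments". apply_moves: Moves the arm, as the interface text tells. Its arguments: {"type":"object","properties":{"series":{"type":"string"},"grip_force":{"type":"number"}},"required":["series"]}

```bash
ls; mkdir -p pics; python3 - <<'E'
from bench import telemetry, get_image, camera_params, env
import cv2
o=telemetry.get_obs();print({k:o[k] for k in('t','position','orientation','wrist_force','width')},env.grip_point_offset)
import numpy as np
for n in('side','top'):
    im,d=get_image(n);cv2.imwrite(f'pics/{n}0.png',im[...,::-1]);np.savez(f'{n}0.npz',im=im,d=d)
    p=camera_params(n);print(n,p['K'].tolist(),np.round(p['R'],4).tolist(),p['t'])
E
```

```text
pics
{'t': 0.0, 'position': array([0.15914628, 0.52621034, 0.23813709]), 'orientation': array([ 0.10303508,  0.69966654, -0.10397191,  0.6993142 ]), 'wrist_force': array([0.64307126, 0.90133312, 0.21343778]), 'width': 0.998270033162259} 0.0187
side [[460.5239228512124, 0.0, 311.2454507932192], [0.0, 460.5239228512124, 235.81114460582484], [0.0, 0.0, 1.0]] [[0.7049, -0.7092, 0.007], [-0.4628, -0.4674, -0.7533], [0.5375, 0.5278, -0.6577]] [-0.29481354  0.33653726  0.82810217]
top [[447.2077388124318, 0.0, 319.0032142196389], [0.0, 447.2077388124318, 233.53635296599538], [0.0, 0.0, 1.0]] [[-0.0045, -0.9999, -0.0117], [-0.9995, 0.0049, -0.0322], [0.0323, 0.0116, -0.9994]] [0.0927287  0.47581178 1.11779022]
```

View pics/top0.png

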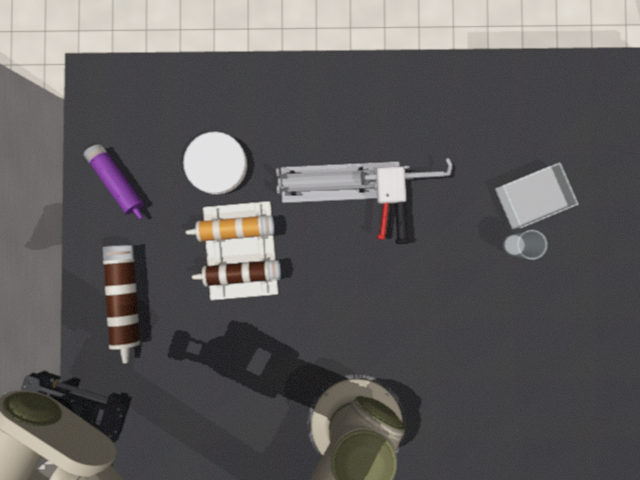

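View pics/side0.png

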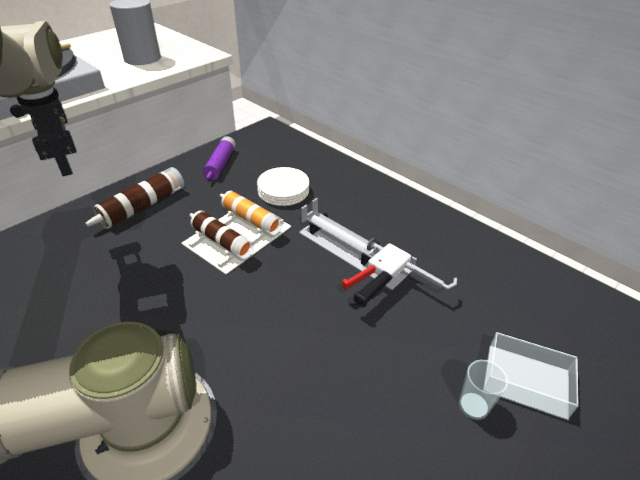

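Candidates (top view): small brown tube in rack (238,272), large brown tube (121,300), purple tube (116,182), amber tube (235,228). By the description I choose the small brown one in the rack. Next I'll check it close up and measure.

```bash
cat > h.py <<'E'
import numpy as np,cv2
from bench import telemetry, get_image, camera_params, env
def ray(n,uv,z,p=None):
    p=p or camera_params(n);K,R,t=p['K'],p['R'],p['t']
    uv=np.atleast_2d(np.array(uv,float));C=-R.T@t
    d=np.c_[(uv-[K[0,2],K[1,2]])/K[0,0],np.ones(len(uv))]@R
    return C+d*((z-C[2])/d[:,2])[:,None]
def pts(n,d,mask,p=None):
    p=p or camera_params(n);K,R,t=p['K'],p['R'],p['t']
    v,u=np.nonzero(mask&(d>0));z=d[v,u]
    c=np.c_[(u-K[0,2])*z/K[0,0],(v-K[1,2])*z/K[1,1],z]
    return (c-t)@R,np.c_[u,v]
def proj(n,X,p=None):
    p=p or camera_params(n);c=np.atleast_2d(X)@p['R'].T+p['t'];q=c@p['K'].T;return q[:,:2]/q[:,2:]
E
python3 - <<'E'
from h import *
a=np.load('top0.npz');im,d=a['im'],a['d']
c=im[135:310,180:470];c=cv2.resize(c,None,fx=2.7,fy=2.7,interpolation=cv2.INTER_CUBIC);cv2.imwrite('pics/topc.png',c[...,::-1])
s=np.load('side0.npz')['im'][160:310,180:470];s=cv2.resize(s,None,fx=2.7,fy=2.7,interpolation=cv2.INTER_CUBIC);cv2.imwrite('pics/sidec.png',s[...,::-1])
print(-camera_params('top')['R'].T@camera_params('top')['t'])
E
```

```text
[0.43989659 0.07743551 1.13355422]
```

View pics/topc.png

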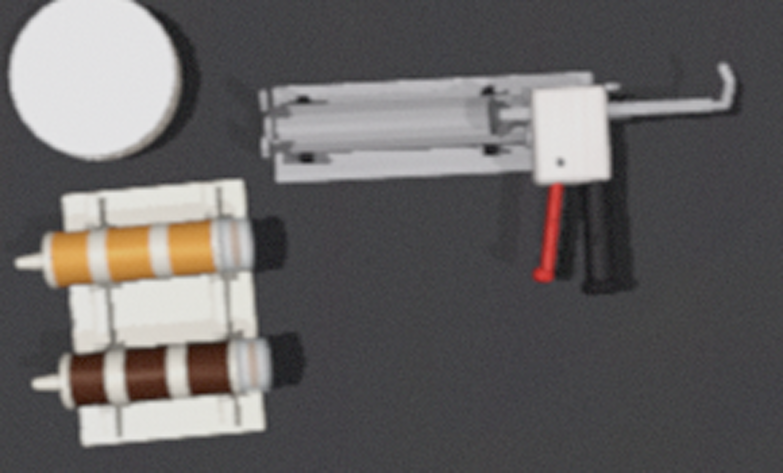

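View pics/sidec.png

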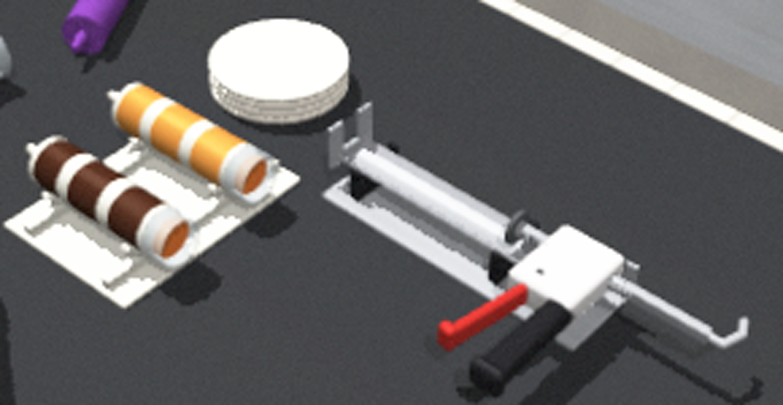

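The crop confirms it: the small brown tube lies in the rack with its nozzle to the left (+y) and its orange follower to the right. Now the positions.

```bash
python3 - <<'E'
from h import *
a=np.load('top0.npz');im,d=a['im'],a['d']
hsv=cv2.cvtColor(im,cv2.COLOR_RGB2HSV);u,v=np.meshgrid(range(640),range(480))
reg=(u>180)&(u<290)&(v>255)&(v<292)
P,q=pts('top',d,reg)
k=(P[:,2]>0.05)
P=P[k];q=q[k];print('choc n',len(P),P.min(0),P.max(0))
# body: by height top; fit line of brown+bands
xy=P[:,:2];
c,_,w,h=None,None,None,None
r=cv2.minAreaRect(xy.astype(np.float32));print(r)
for ylo in np.arange(P[:,1].min(),P[:,1].max(),.015):
    s=P[(P[:,1]>=ylo)&(P[:,1]<ylo+.015)]
    print(np.round([ylo,np.median(s[:,0]),s[:,0].min(),s[:,0].max(),s[:,2].max()],4),len(s))
red=(hsv[...,1]>150)&((hsv[...,0]<8)|(hsv[...,0]>172))&(u>370)&(u<400)&(v>190)&(v<245)
P,q=pts('top',d,red);print('red',len(P),np.median(P[:,2]),q.min(0),q.max(0))
for vv in range(q[:,1].min(),q[:,1].max()+1,4):
    s=q[q[:,1]==vv]; print(vv,s[:,0].min(),s[:,0].max(),ray('top',[[s[:,0].min()-.5,vv],[s[:,0].max()+.5,vv]],.066).round(4).tolist())
# gun trough : heights profile along x for several columns
for uu in range(276,420,8):
    col=(u==uu)&(v>150)&(v<215);P,q=pts('top',d,col)
    print(uu,' '.join(f'{y}:{int(z*1000)}' for y,z in zip(q[::1,1],P[::1,2])  if z>.012))
E
```

```text
choc n 1539 [0.35148558 0.18657905 0.05000578] [0.41141303 0.39595225 0.07490355]
((0.3802313804626465, 0.2919328510761261), (0.04982461407780647, 0.20917004346847534), 4.646668910980225)
[0.1866 0.3858 0.3654 0.4114 0.0734] 110
[0.2016 0.3882 0.363  0.4114 0.0738] 131
[0.2166 0.3881 0.3634 0.4092 0.0738] 122
[0.2316 0.3859 0.3608 0.4091 0.0735] 124
[0.2466 0.3837 0.3585 0.4068 0.0732] 130
[0.2616 0.3825 0.3584 0.4068 0.0743] 128
[0.2766 0.3813 0.3561 0.4046 0.0746] 129
[0.2916 0.3791 0.3563 0.4045 0.0749] 131
[0.3066 0.3791 0.3538 0.4022 0.0737] 125
[0.3216 0.379  0.3541 0.4022 0.0733] 126
[0.3366 0.3768 0.3515 0.3999 0.0725] 119
[0.3516 0.3746 0.3515 0.3977 0.0736] 128
[0.3666 0.376  0.3648 0.3977 0.0685] 22
[0.3816 0.371  0.3686 0.3758 0.0537] 14
red 191 0.06493855792080883 [378 204] [388 239]
204 384 388 [[0.5442, -0.0646, 0.066], [0.5442, -0.0766, 0.066]]
208 383 387 [[0.5347, -0.0622, 0.066], [0.5346, -0.0741, 0.066]]
212 383 387 [[0.5251, -0.0621, 0.066], [0.525, -0.074, 0.066]]
216 382 386 [[0.5155, -0.0596, 0.066], [0.5155, -0.0715, 0.066]]
220 382 386 [[0.506, -0.0595, 0.06
[... 2481 characters left out ...]
169:66 170:70 171:68 172:68 173:70 174:72 175:68 176:71 177:71 178:71 179:73 180:72 181:70 182:66 183:67 184:69 185:69 186:68 187:71 188:70 189:73 190:72 191:67 192:71 193:69 194:68 195:70 196:70 197:73 198:69 199:66 200:68 201:71 202:64 203:60 204:58 205:60 206:61 207:59 208:59 209:56 210:56 211:55 212:56 213:54 214:54
404 167:59 168:67 169:67 170:68 171:67 172:68 173:67 174:68 176:69 177:68 178:67 179:69 180:70 181:68 182:66 183:65 184:70 185:71 186:71 187:72 188:66 189:69 190:70 191:70 192:69 193:71 194:68 195:70 196:68 197:72 198:66 199:66 200:71 201:63 202:66 203:66 204:66 205:69 206:65 207:64 208:63 209:64 210:64 211:67 212:64 213:70 214:68
412 173:61 174:61 175:64 176:59 177:63 178:48
```

```bash
cat >> h.py <<'E'
from scipy.spatial.transform import Rotation as Ro
def pose():
    o=telemetry.get_obs();return np.array(o['position']),Ro.from_quat(o['orientation']).as_matrix(),o
def down(th):
    """tool down, jaw dir y_tool = (cos th, sin th,0)"""
    x=np.array([0,0,-1.]);y=np.array([np.cos(th),np.sin(th),0]);return np.c_[x,y,np.cross(x,y)]
def delta(pt,Rt):
    p,R,o=pose();return (R.T@(np.array(pt)-p)*1000).round(1),np.degrees(Ro.from_matrix(R.T@Rt).as_rotvec()).round(2)
E
python3 - <<'E'
from h import *
p,R,o=pose();print(R.round(3),p)
c=camera_params('wrist');C=-c['R'].T@c['t'];print('cam in tool',R.T@(C-p)*1000,'axes',(R.T@c['R'].T).round(3),c['K'])
for th in (0,np.pi):
  for dg in (-5,0,5): print(th,dg,delta([.40,.20,.30],down(th+np.radians(dg))))
E
```

```text
[[-0.001  0.29   0.957]
 [-0.001  0.957 -0.29 ]
 [-1.    -0.001 -0.   ]] [0.15916897 0.52620515 0.23820807]
cam in tool [-146.93782856   -1.34660444  -78.82462982] axes [[-0.    -0.306  0.952]
 [ 1.     0.     0.   ]
 [-0.     0.952  0.306]] [[352.15353282   0.         323.43162022]
 [  0.         352.15353282 236.72521268]
 [  0.           0.           1.        ]]
0 -5 (array([ -61.6, -242.5,  325. ]), array([7.816e+01, 4.000e-02, 7.000e-02]))
0 0 (array([ -61.6, -242.5,  325. ]), array([7.316e+01, 3.000e-02, 7.000e-02]))
0 5 (array([ -61.6, -242.5,  325. ]), array([6.816e+01, 3.000e-02, 7.000e-02]))
3.141592653589793 -5 (array([ -61.6, -242.5,  325. ]), array([-1.0184e+02, -7.0000e-02,  4.0000e-02]))
3.141592653589793 0 (array([ -61.6, -242.5,  325. ]), array([-1.0684e+02, -8.0000e-02,  4.0000e-02]))
3.141592653589793 5 (array([ -61.6, -242.5,  325. ]), array([-1.1184e+02, -8.0000e-02,  3.0000e-02]))
```

```bash
python3 - <<'E'
from h import *
print(delta([.38,.277,.22],down(np.radians(4.9))))
E
```

```text
(array([  18.4, -174.5,  283.5]), array([6.826e+01, 3.000e-02, 7.000e-02]))
```

Request:
{"name": "apply_moves", "arguments": {"series": "2 -22 35 8.5 0 0 1; 4 -44 71 17 0 0 1; 7 -65 106 25.5 0 0 1; 9 -87 142 34 0 0 1; 11 -109 177 42.5 0 0 1; 14 -131 213 51 0 0 1; 16 -153 248 60 0 0 1; 18 -174 283 68.3 0 0 1; 18 -174 283 68.3 0 0 1; 18 -174 283 68.3 0 0 1"}}

```text
t: 1.35
position: [0.3792, 0.278, 0.2202]
orientation: [0.477, 0.521, -0.479, 0.521]
wrist_force: [-0.7, 1.0, 0.1]
width: 0.996
```

```bash
python3 - <<'E'
from h import *
p,R,o=pose();print(p,R.round(4).tolist(),o['t'])
c=camera_params('wrist');im,d=get_image('wrist');cv2.imwrite('pics/w1.png',im[...,::-1]);np.savez('w1.npz',im=im,d=d,**c)
E
```

```text
[0.37917665 0.27796276 0.22022165] [[-0.0013, 0.9963, 0.0862], [-0.0011, 0.0862, -0.9963], [-1.0, -0.0014, 0.001]] 1.35
```

View pics/w1.png

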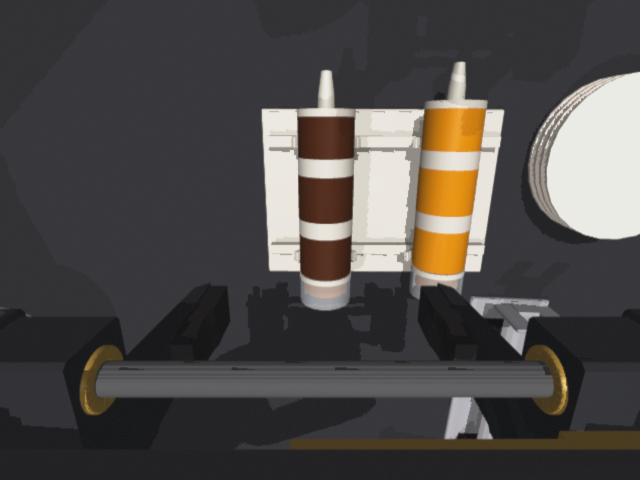

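```bash
python3 - <<'E'
from h import *
a=np.load('w1.npz');im,d=a['im'],a['d'];c={k:a[k] for k in('K','R','t')}
hsv=cv2.cvtColor(im,cv2.COLOR_RGB2HSV).astype(int)
m=(hsv[...,0]<15)&(hsv[...,1]>130)&(hsv[...,2]<130)&(hsv[...,2]>35)
m[:, :280]=0;m[:,375:]=0;m[320:]=0
P=[]
for v in range(112,280,6):
    s=np.nonzero(m[v])[0]
    if len(s)<45: continue
    e=ray('w',[[s.min()-.5,v],[s.max()+.5,v]],.045,c)
    P.append(e.mean(0));print(v,s.min(),s.max(),e[:,:2].round(4).tolist(),e.mean(0)[:2].round(4))
P=np.array(P);k=np.polyfit(P[:,1],P[:,0],1);print(k,np.degrees(np.arctan(-k[0])),np.polyval(k,.277))
Q,q=pts('w',d,m,c);print('top z',np.percentile(Q[:,2],[50,95,99]))
# brown bands y-extents on the tube top (z=.07)
s=np.nonzero(m[:,326])[0];seg=np.split(s,np.nonzero(np.diff(s)>2)[0]+1)
for g in seg:
    if len(g)>3: print(g[0],g[-1],ray('w',[[326,g[0]-.5],[326,g[-1]+.5]],.070,c).round(4).tolist())
col=im[60:320:1,326];print([(60+i,int(x.mean())) for i,x in enumerate(col) if i%4==0])
E
```

```text
118 299 350 [[0.3505, 0.3583], [0.3954, 0.3622]] [0.373  0.3603]
124 299 352 [[0.3509, 0.3534], [0.3977, 0.3575]] [0.3743 0.3554]
130 299 352 [[0.3512, 0.3484], [0.3983, 0.3525]] [0.3747 0.3504]
136 299 352 [[0.3515, 0.3434], [0.3988, 0.3475]] [0.3752 0.3454]
142 299 352 [[0.3518, 0.3383], [0.3994, 0.3424]] [0.3756 0.3403]
148 299 352 [[0.3522, 0.3331], [0.4, 0.3373]] [0.3761 0.3352]
154 299 352 [[0.3525, 0.3279], [0.4006, 0.3321]] [0.3765 0.33  ]
184 300 351 [[0.3552, 0.3012], [0.4026, 0.3053]] [0.3789 0.3033]
190 300 351 [[0.3555, 0.2957], [0.4033, 0.2998]] [0.3794 0.2977]
196 300 351 [[0.3559, 0.2901], [0.4039, 0.2942]] [0.3799 0.2922]
202 300 350 [[0.3563, 0.2844], [0.4036, 0.2885]] [0.3799 0.2865]
208 300 350 [[0.3566, 0.2787], [0.4042, 0.2829]] [0.3804 0.2808]
214 300 350 [[0.357, 0.273], [0.4048, 0.2771]] [0.3809 0.275 ]
244 301 349 [[0.3599, 0.2433], [0.4071, 0.2473]] [0.3835 0.2453]
250 301 349 [[0.3604, 0.2371], [0.4078, 0.2412]] [0.3841 0.2392]
256 301 349 [[0.3608, 0.2309], [0.4085, 0.235]] [0.3846 0.2329]
262 301 348 [[0.3612, 0.2246], [0.4082, 0.2287]] [0.3847 0.2266]
2
[... 373 characters left out ...]
, 233), (76, 234), (80, 234), (84, 234), (88, 235), (92, 234), (96, 234), (100, 222), (104, 219), (108, 228), (112, 231), (116, 161), (120, 57), (124, 57), (128, 58), (132, 58), (136, 58), (140, 59), (144, 58), (148, 58), (152, 58), (156, 58), (160, 211), (164, 228), (168, 228), (172, 228), (176, 228), (180, 55), (184, 55), (188, 55), (192, 53), (196, 55), (200, 55), (204, 54), (208, 55), (212, 54), (216, 54), (220, 53), (224, 206), (228, 227), (232, 227), (236, 227), (240, 157), (244, 58), (248, 58), (252, 57), (256, 58), (260, 58), (264, 57), (268, 57), (272, 57), (276, 56), (280, 93), (284, 227), (288, 169), (292, 169), (296, 177), (300, 162), (304, 164), (308, 163), (312, 36), (316, 37)]
```

```bash
python3 - <<'E'
from h import *
print(delta([.3807,.279,.10],down(np.radians(4.84))));print(delta([.3807,.279,.031],down(np.radians(4.84))))
E
```

```text
(array([120.3,   1.9,  -0.7]), array([0.14, 0.06, 0.07]))
(array([189.3,   2. ,  -0.8]), array([0.14, 0.06, 0.07]))
```

Request:
{"name": "apply_moves", "arguments": {"series": "35 1 0 0.1 0 0 1; 75 2 -1 0.1 0 0 1; 115 2 -1 0.1 0 0 1; 145 2 -1 0.1 0 0 1; 170 2 -1 0.1 0 0 1; 189 2 -1 0.1 0 0 1; 189 2 -1 0.1 0 0 1; 189 2 -1 0.1 0 0 0.3; 189 2 -1 0.1 0 0 0.3; 189 2 -1 0.1 0 0 0.3; 189 2 -1 0.1 0 0 0.3; 189 2 -1 0.1 0 0 0.3", "grip_force": 20}}

```text
t: 2.9
position: [0.3806, 0.2792, 0.0315]
orientation: [0.478, 0.521, -0.479, 0.521]
wrist_force: [-0.8, 0.3, 4.0]
width: 0.564
```

```bash
python3 - <<'E'
from h import *
p,R,o=pose();print(p,o['width'],o['wrist_force'])
E
```

```text
[0.38058757 0.27922562 0.03151935] 0.5637904832635264 [-0.81735467  0.26760944  3.99456283]
```

Request:
{"name": "apply_moves", "arguments": {"series": "-10 0 0 0 0 0 0.3; -30 0 0 0 0 0 0.3; -60 0 0 0 0 0 0.3; -90 0 0 0 0 0 0.3; -120 0 0 0 0 0 0.3; -150 15 20 0 0 0 0.3; -180 30 50 0 0 0 0.3; -200 45 80 0 0 0 0.3; -200 60 110 0 0 0 0.3; -200 60 110 0 0 0 0.3"}}

```text
t: 4.15
position: [0.4504, 0.1734, 0.2317]
orientation: [0.478, 0.52, -0.48, 0.52]
wrist_force: [0.6, 0.0, -4.0]
width: 0.556
```

```bash
python3 - <<'E'
from h import *
p,R,o=pose();print(p,R.round(4).tolist(),o['t'],o['width'],o['wrist_force'])
c=camera_params('wrist');im,d=get_image('wrist');cv2.imwrite('pics/w2.png',im[...,::-1]);np.savez('w2.npz',im=im,d=d,**c)
im,d=get_image('side');cv2.imwrite('pics/s2.png',im[...,::-1])
E
```

```text
[0.45044418 0.17339431 0.23169376] [[-0.0013, 0.9966, 0.0821], [-0.0013, 0.0821, -0.9966], [-1.0, -0.0014, 0.0012]] 4.15 0.5556607743649835 [ 0.64785924  0.02549469 -4.00296824]
```

View pics/w2.png

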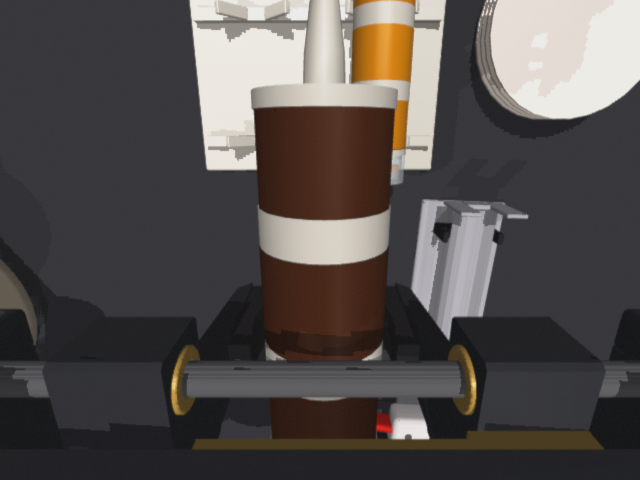

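View pics/s2.png

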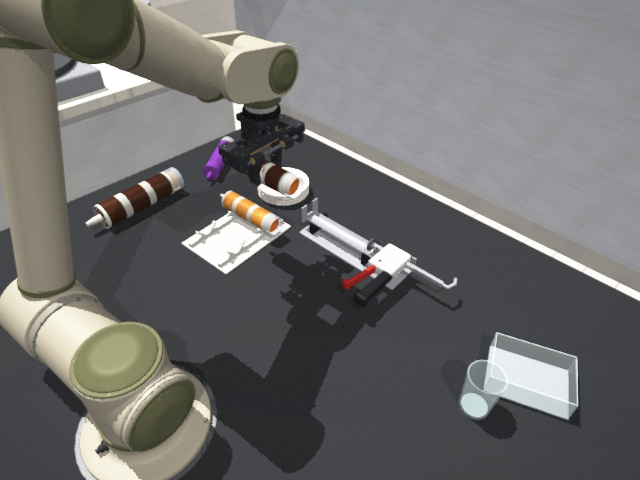

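Request:
{"name": "apply_moves", "arguments": {"series": "0 -5 25 0 0 0 0.3; 0 -10 55 0 0 0 0.3; 0 -15 90 0 0 0 0.3; 0 -20 125 0 0 0 0.3; 0 -25 150 0 0 0 0.3; 0 -25 160 0 0 0 0.3; 0 -25 160 0 0 0 0.3"}}

```text
t: 5.12
position: [0.438, 0.0139, 0.2316]
orientation: [0.478, 0.521, -0.479, 0.52]
wrist_force: [-1.3, -0.6, -3.2]
width: 0.564
```

```bash
python3 - <<'E'
from h import *
p,R,o=pose();print(p,R.round(4).tolist(),o['t'],o['width'],o['wrist_force'])
c=camera_params('wrist');im,d=get_image('wrist');cv2.imwrite('pics/w3.png',im[...,::-1]);np.savez('w3.npz',im=im,d=d,**c)
E
```

```text
[0.43798853 0.0139025  0.23158585] [[-0.0023, 0.9964, 0.0843], [-0.0005, 0.0843, -0.9964], [-1.0, -0.0023, 0.0003]] 5.125 0.5637869657033524 [-1.3275686  -0.58927502 -3.23334722]
```

View pics/w3.png

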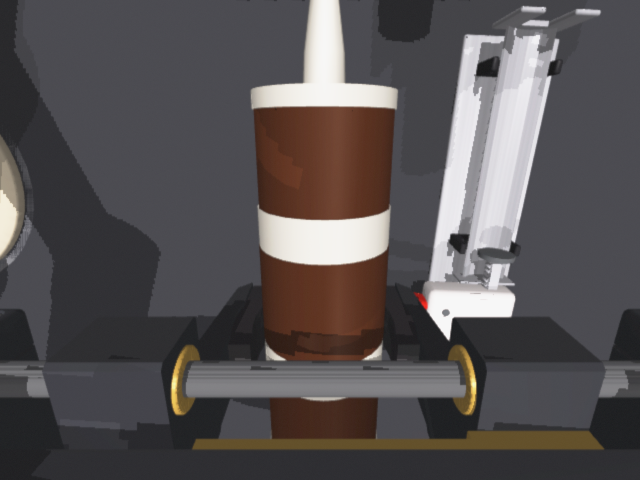

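```bash
python3 - <<'E'
from h import *
im=np.load('w3.npz')['im']
c=cv2.resize(im[0:70,450:610],None,fx=5,fy=5,interpolation=cv2.INTER_CUBIC);cv2.imwrite('pics/w3a.png',c[...,::-1])
c=cv2.resize(im[215:335,410:550],None,fx=5,fy=5,interpolation=cv2.INTER_CUBIC);cv2.imwrite('pics/w3b.png',c[...,::-1])
E
```

```text
(no output)
```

View pics/w3a.png

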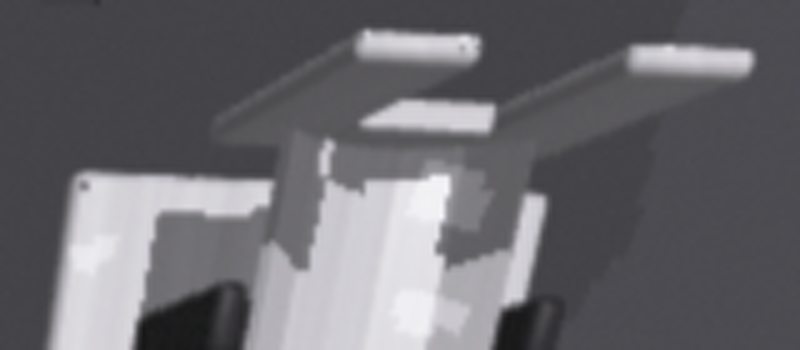

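View pics/w3b.png

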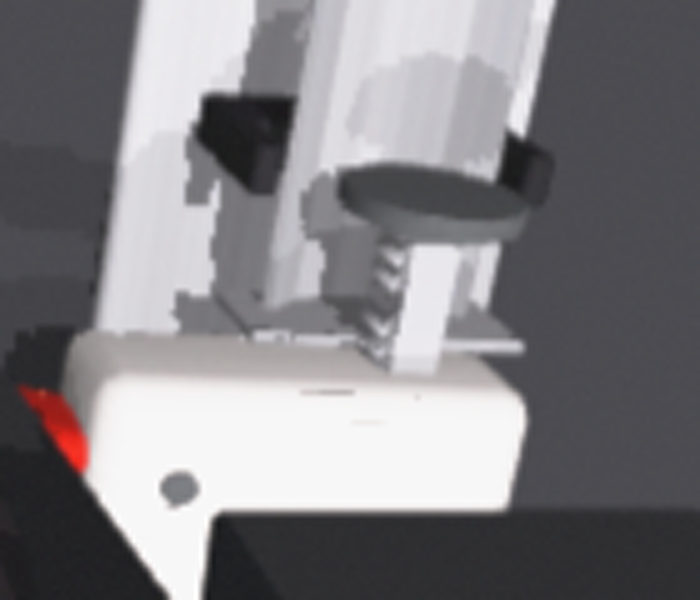

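```bash
python3 - <<'E'
from h import *
a=np.load('w3.npz');c={k:a[k] for k in('K','R','t')};d=a['d'];im=a['im']
pl=ray('w',[[522,12],[545,12.2],[576,14.4],[600.4,15],[561,13.5]],.076,c);print(pl.round(4).tolist())
print('thick',ray('w',[[561,8]],.076,c).round(4))
pu=ray('w',[[496.6,254]],.055,c);print('pusher',pu.round(4))
v=pl[4]-pu[0];print('axis ang',np.degrees(np.arctan2(-v[0],v[1])), 'dist',np.hypot(v[0],v[1]))
e=ray('w',[[464.5,37],[429.7,281]],.006,c);v=e[0]-e[1];print('plate',e.round(4).tolist(),np.degrees(np.arctan2(-v[0],v[1])))
# trough sides
g=im.astype(int).min(2)
for vv in range(60,230,20):
    print(vv,[int(x) for x in im[vv,440:570:3].mean(1)])
for b in ([20,150]),:pass
# plate depth check
m=np.zeros(d.shape,bool);m[9:12,524:543]=1;m[11:14,580:597]=1
P,_=pts('w',d,m,c);print(np.median(P,0))
E
```

```text
[[0.5727, 0.1835, 0.076], [0.5898, 0.1848, 0.076], [0.6134, 0.1854, 0.076], [0.6317, 0.1865, 0.076], [0.602, 0.185, 0.076]]
thick [[0.601  0.1885 0.076 ]]
pusher [[ 0.6106 -0.0152  0.055 ]]
axis ang 2.442937570608077 dist 0.20034027134282692
plate [[0.5567, 0.1801, 0.006], [0.5684, -0.0707, 0.006]] 2.65811762206019
60 [69, 70, 69, 69, 69, 69, 70, 150, 217, 219, 213, 210, 215, 117, 108, 70, 31, 27, 65, 54, 114, 181, 181, 203, 203, 202, 208, 210, 215, 225, 239, 239, 233, 195, 178, 171, 174, 196, 116, 46, 56, 67, 71, 77]
80 [69, 69, 69, 69, 69, 69, 145, 217, 219, 212, 210, 215, 119, 141, 145, 144, 140, 140, 141, 154, 180, 184, 203, 204, 206, 209, 208, 221, 236, 237, 237, 210, 202, 204, 174, 186, 228, 91, 78, 78, 77, 78, 77, 77]
100 [70, 70, 69, 70, 67, 140, 222, 235, 230, 228, 232, 232, 231, 171, 144, 140, 141, 140, 188, 194, 209, 221, 221, 227, 229, 227, 234, 234, 233, 234, 205, 204, 203, 206, 227, 214, 77, 78, 77, 77, 77, 78, 77, 77]
120 [69, 69, 69, 69, 138, 217, 235, 231, 229, 232, 233, 232, 230, 146, 142, 141, 130, 192, 196, 218, 222, 221, 227, 228, 229, 231, 232, 231, 224, 202, 20
[... 442 characters left out ...]
, 78, 78, 78, 78, 77, 77, 78, 78, 77]
180 [78, 145, 233, 235, 232, 233, 233, 234, 237, 149, 148, 144, 148, 171, 195, 199, 221, 219, 226, 227, 227, 226, 226, 225, 213, 202, 201, 204, 219, 229, 77, 77, 78, 76, 78, 77, 77, 77, 77, 78, 77, 77, 77, 77]
200 [145, 233, 236, 234, 234, 233, 234, 237, 163, 147, 147, 147, 185, 195, 212, 222, 220, 228, 227, 228, 225, 224, 226, 206, 205, 200, 203, 234, 125, 78, 78, 78, 78, 78, 77, 77, 77, 77, 76, 78, 78, 78, 77, 78]
220 [233, 235, 234, 233, 233, 234, 236, 150, 118, 119, 150, 186, 194, 221, 221, 222, 229, 227, 226, 226, 223, 222, 203, 202, 202, 197, 216, 77, 78, 77, 77, 77, 78, 78, 78, 76, 76, 78, 77, 78, 78, 77, 77, 77]
[0.58624073 0.18616085 0.07692887]
```

```bash
python3 - <<'E'
from h import *
a=np.load('w3.npz');c={k:a[k] for k in('K','R','t')}
for v,l,r in((120,489.5,541),(140,486.5,537),(160,483.5,532),(200,475,523)):
    e=ray('w',[[l,v],[r,v]],.039,c);print(e.round(4).tolist(),e.mean(0).round(4))
t=np.load('top0.npz')['im'].astype(int)
for u in(300,316,332,348):
    print(u,[(v,int(t[v,u].mean())) for v in range(160,205)])
for u,l,r in((300,172.5,190.5),(316,172.5,189.5),(332,171.5,188.5),(348,170.5,188.5)):
    e=ray('top',[[u,l],[u,r]],.039);print(e.mean(0).round(4),np.diff(e[:,0]))
# where choc centre is in hand
E
```

```text
[[0.5823, 0.1076, 0.039], [0.6293, 0.1116, 0.039]] [0.6058 0.1096 0.039 ]
[[0.5836, 0.09, 0.039], [0.6304, 0.094, 0.039]] [0.607 0.092 0.039]
[[0.5849, 0.0718, 0.039], [0.6306, 0.0757, 0.039]] [0.6077 0.0738 0.039 ]
[[0.5852, 0.0332, 0.039], [0.632, 0.0372, 0.039]] [0.6086 0.0352 0.039 ]
300 [(160, 73), (161, 65), (162, 70), (163, 66), (164, 66), (165, 73), (166, 125), (167, 178), (168, 186), (169, 182), (170, 176), (171, 162), (172, 124), (173, 130), (174, 153), (175, 156), (176, 160), (177, 169), (178, 174), (179, 175), (180, 177), (181, 184), (182, 186), (183, 185), (184, 176), (185, 172), (186, 171), (187, 162), (188, 155), (189, 152), (190, 144), (191, 128), (192, 127), (193, 120), (194, 115), (195, 135), (196, 177), (197, 185), (198, 187), (199, 192), (200, 187), (201, 160), (202, 103), (203, 68), (204, 65)]
316 [(160, 68), (161, 67), (162, 69), (163, 68), (164, 66), (165, 119), (166, 180), (167, 186), (168, 182), (169, 178), (170, 169), (171, 165), (172, 157), (173, 156), (174, 155), (175, 160), (176, 168), (177, 172), (178, 174), (179, 178), (180, 180), (181, 183), (182, 184)
[... 784 characters left out ...]
67), (204, 69)]
348 [(160, 68), (161, 67), (162, 63), (163, 106), (164, 169), (165, 186), (166, 175), (167, 170), (168, 170), (169, 171), (170, 166), (171, 153), (172, 153), (173, 157), (174, 161), (175, 172), (176, 174), (177, 175), (178, 177), (179, 181), (180, 185), (181, 180), (182, 173), (183, 170), (184, 169), (185, 159), (186, 151), (187, 150), (188, 136), (189, 143), (190, 182), (191, 189), (192, 189), (193, 187), (194, 187), (195, 187), (196, 189), (197, 192), (198, 184), (199, 130), (200, 73), (201, 69), (202, 66), (203, 66), (204, 66)]
[0.6035 0.1363 0.039 ] [-0.04445942]
[0.6045 0.0969 0.039 ] [-0.04197447]
[0.6067 0.0576 0.039 ] [-0.04196253]
[0.6077 0.0183 0.039 ] [-0.04441508]
```

```bash
python3 - <<'E'
from h import *
a=np.load('w3.npz');c={k:a[k] for k in('K','R','t')};im=a['im'].astype(int)
print([(v,int(im[v,325+40].mean()),int(im[v,325].mean())) for v in range(70,116,2)])
P=np.array([0.43798853,0.0139025,0.23158585]);R=np.array([[-0.0023, 0.9964, 0.0843], [-0.0005, 0.0843, -0.9964], [-1.0, -0.0023, 0.0003]])
for v in(86,88,90):
  e=ray('w',[[325,v]],.270,c);print(v,e.round(4),(e-P)@R*1000)
for v in(88,90,92):
  e=ray('w',[[365,v]],.245+.0225,c);print(v,e.round(4),(e-P)@R*1000)
for th in (2.6,):
  # TCP target for centre offset 0
  g=np.array([-np.sin(np.radians(th)),np.cos(np.radians(th)),0])
  T=np.array([.606,.0951,0])-g*.004
  print(T, delta(T+[0,0,.2316],down(np.radians(th))))
E
```

```text
[(70, 77, 246), (72, 77, 246), (74, 78, 246), (76, 77, 246), (78, 77, 245), (80, 78, 245), (82, 78, 245), (84, 188, 245), (86, 237, 245), (88, 237, 245), (90, 237, 244), (92, 237, 245), (94, 237, 244), (96, 237, 244), (98, 237, 244), (100, 237, 244), (102, 237, 244), (104, 237, 244), (106, 190, 157), (108, 65, 73), (110, 57, 72), (112, 58, 72), (114, 58, 73)]
86 [[0.431  0.1017 0.27  ]] [[-38.44192115   0.3310919  -88.02365454]]
88 [[0.431  0.1011 0.27  ]] [[-38.44176301   0.33195639 -87.497398  ]]
90 [[0.4311 0.1006 0.27  ]] [[-38.44160436   0.33282366 -86.96945251]]
88 [[0.4426 0.1023 0.2675]] [[-35.96906594  12.00567602 -87.72555837]]
90 [[0.4427 0.1018 0.2675]] [[-35.96894731  12.02527152 -87.18548934]]
92 [[0.4428 0.1013 0.2675]] [[-35.96882831  12.04493    -86.64368437]]
[0.60618145 0.09110412 0.        ] (array([ -0.5, 174.1, -62.3]), array([2.27, 0.01, 0.14]))
```

Request:
{"name": "apply_moves", "arguments": {"series": "0 20 -7 0.5 0 0 0.3; 0 50 -18 1 0 0 0.3; 0 85 -30 1.5 0 0 0.3; 5 120 -43 2 0 0 0.3; 20 150 -54 2.3 0 0 0.3; 45 170 -61 2.3 0 0.1 0.3; 75 174 -63.3 2.3 0 0.1 0.3; 100 174 -63.3 2.3 0 0.1 0.3; 115 174 -63.3 2.3 0 0.1 0.3; 115 174 -63.3 2.3 0 0.1 0.3"}}

```text
t: 6.42
position: [0.6053, 0.0928, 0.1154]
orientation: [0.488, 0.512, -0.489, 0.511]
wrist_force: [0.6, -0.2, -2.4]
width: 0.558
```

```bash
python3 - <<'E'
from h import *
p,R,o=pose();print(p,R.round(4).tolist(),o['t'],o['width'],o['wrist_force'])
c=camera_params('wrist');im,d=get_image('wrist');cv2.imwrite('pics/w4.png',im[...,::-1]);np.savez('w4.npz',im=im,d=d,**c)
im,d=get_image('side');cv2.imwrite('pics/s4.png',cv2.resize(im[130:300,230:480],None,fx=3,fy=3,interpolation=cv2.INTER_CUBIC)[...,::-1])
print(delta([.6061,.0921,.115],down(np.radians(2.6))))
E
```

```text
[0.60531585 0.09276637 0.11542676] [[-0.0024, 0.999, 0.0456], [-0.0001, 0.0456, -0.999], [-1.0, -0.0024, 0.0]] 6.425 0.5584147633447337 [ 0.6085491  -0.16748992 -2.43438007]
(array([ 2.1, -0. ,  0.3]), array([-0.01,  0.02, -0.05]))
```

View pics/w4.png

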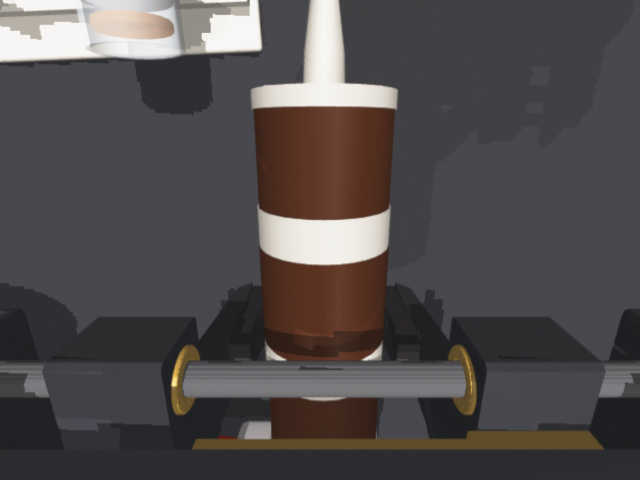

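View pics/s4.png

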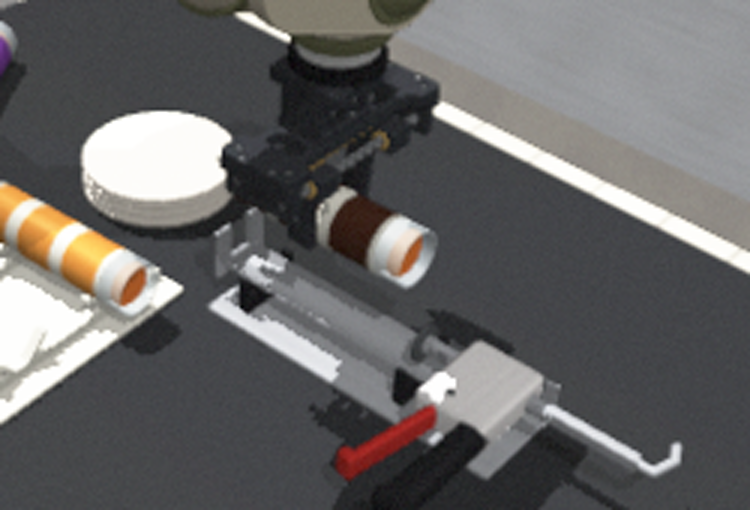

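Request:
{"name": "apply_moves", "arguments": {"series": "15 0.5 0 0 0 0 0.3; 30 0.5 0 0 0 0 0.3; 42 0.5 0 0 0 0 0.3; 52 0.5 0 0 0 0 0.3; 58 0.5 0 0 0 0 0.3; 58 0.5 0 0 0 0 0.3"}}

```text
t: 7.28
position: [0.6066, 0.0924, 0.0587]
orientation: [0.489, 0.511, -0.489, 0.511]
wrist_force: [0.9, 0.9, -3.3]
width: 0.566
```

```bash
python3 - <<'E'
from h import *
p,R,o=pose();print(p,o['t'],o['width'],o['wrist_force'],o['wrist_torque'])
im,d=get_image('wrist');cv2.imwrite('pics/w5.png',im[...,::-1])
im,d=get_image('side');cv2.imwrite('pics/s5.png',cv2.resize(im[130:300,230:480],None,fx=3,fy=3,interpolation=cv2.INTER_CUBIC)[...,::-1])
E
```

```text
[0.60658409 0.09236862 0.05872896] 7.275 0.56554485442337 [ 0.87671987  0.88037413 -3.26390574] [-0.0648223   0.09742272  0.02005038]
```

View pics/w5.png

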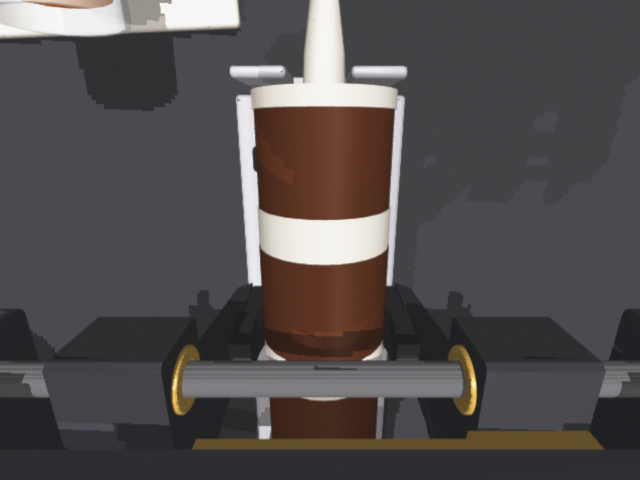

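View pics/s5.png

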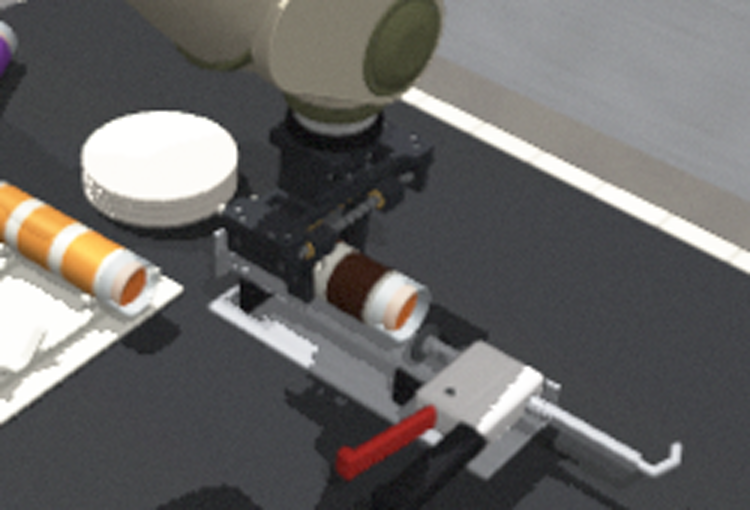

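```bash
python3 - <<'E'
from h import *
im=cv2.imread('pics/w5.png')
cv2.imwrite('pics/w5c.png',cv2.resize(im[50:120,220:420],None,fx=4,fy=4,interpolation=cv2.INTER_CUBIC))
p,R,o=pose()
for uv,z in (((258,78),.076),((380,78),.076),((319,78),.076),((365,84.5),.0587+.0135+.020),((324,70),.080)):
  e=ray('wrist',[uv],z);print(uv,e.round(4),((e-p)@R*1000).round(1))
E
```

```text
(258, 78) [[0.5805 0.1839 0.076 ]] [[-16.6 -22.2 -92.6]]
(380, 78) [[0.6219 0.1858 0.076 ]] [[-16.6  19.2 -92.6]]
(319, 78) [[0.6012 0.1848 0.076 ]] [[-16.6  -1.5 -92.6]]
(365, 84.5) [[0.6152 0.1818 0.0922]] [[-32.8  12.4 -89. ]]
(324, 70) [[0.6027 0.1868 0.08  ]] [[-20.6   0.1 -94.5]]
```

View pics/w5c.png

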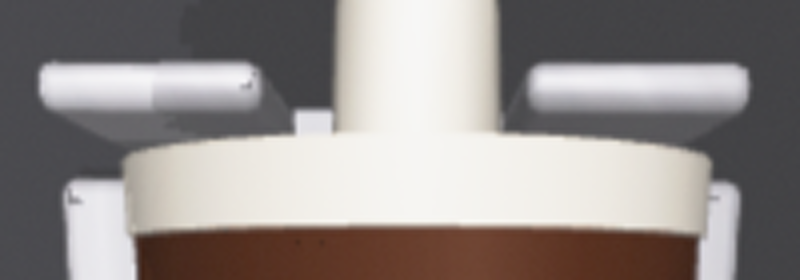

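Request:
{"name": "apply_moves", "arguments": {"series": "0 -1.6 0 0 0 0 0.3; 5 -1.6 0 0 0 0 0.3; 10 -1.6 0 0 0 0 0.3; 14 -1.6 0 0 0 0 0.3; 17 -1.6 0 0 0 0 0.3; 17 -1.6 0 0 0 0 0.3"}}

```text
t: 8.12
position: [0.6052, 0.0923, 0.0423]
orientation: [0.489, 0.511, -0.488, 0.512]
wrist_force: [-0.7, -1.0, -2.6]
width: 0.564
```

```bash
python3 - <<'E'
from h import *
p,R,o=pose();print(p,o['t'],o['width'],o['wrist_force'],o['wrist_torque'])
im,d=get_image('wrist');cv2.imwrite('pics/w6.png',im[...,::-1])
E
```

```text
[0.60524363 0.09231043 0.04227246] 8.125 0.5642620307958226 [-0.67007365 -0.98406941 -2.62374843] [-0.11434207  0.06901372 -0.0234437 ]
```

View pics/w6.png

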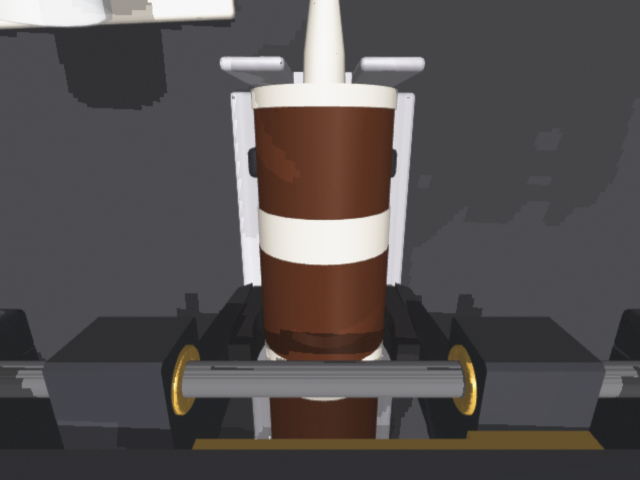

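Request:
{"name": "apply_moves", "arguments": {"series": "1 0 0 0 0 0 0.3; 1.8 0 0 0 0 0 0.3; 1.8 0 0 0 0 0 0.3"}}

```text
t: 8.55
position: [0.6055, 0.0923, 0.042]
orientation: [0.489, 0.51, -0.488, 0.512]
wrist_force: [-5.4, 0.0, 7.4]
width: 0.564
```

Request:
{"name": "apply_moves", "arguments": {"series": "0 0 0 0 0 0 0.8; 0 0 0 0 0 0 0.8; 0 0 0 0 0 0 0.8; -10 0 0 0 0 0 0.8; -30 0 0 0 0 0 0.8; -60 0 0 0 0 0 0.8; -100 0 0 0 0 0 0.9; -140 0 0 0 0 0 1; -140 0 0 0 0 0 1"}}

```text
t: 9.68
position: [0.6063, 0.0924, 0.1858]
orientation: [0.491, 0.509, -0.486, 0.514]
wrist_force: [-0.8, -0.2, 0.5]
width: 1.006
```

```bash
python3 - <<'E'
from h import *
p,R,o=pose();print(p,o['t'],o['width'],o['wrist_force'],o['wrist_torque'])
c=camera_params('wrist');im,d=get_image('wrist');cv2.imwrite('pics/w7.png',im[...,::-1]);np.savez('w7.npz',im=im,d=d,**c)
im,d=get_image('top');cv2.imwrite('pics/t7.png',cv2.resize(im[140:260,260:460],None,fx=4,fy=4,interpolation=cv2.INTER_CUBIC)[...,::-1])
E
```

```text
[0.60626067 0.09241592 0.18575118] 9.675 1.0061906054444842 [-0.78015346 -0.19129358  0.54926116] [-0.0431058   0.05014706  0.02038689]
```

View pics/w7.png

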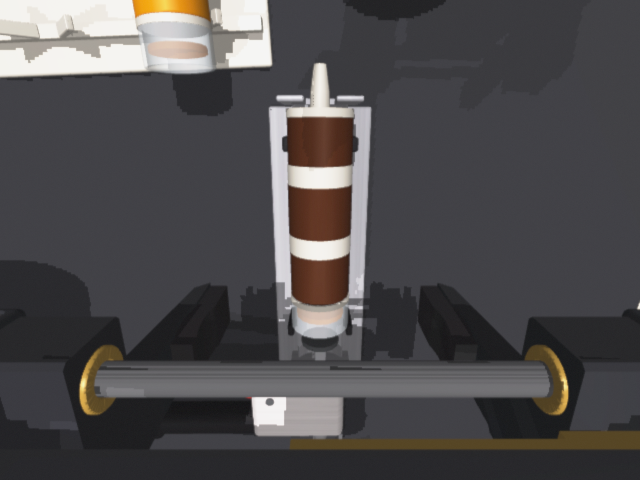

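View pics/t7.png

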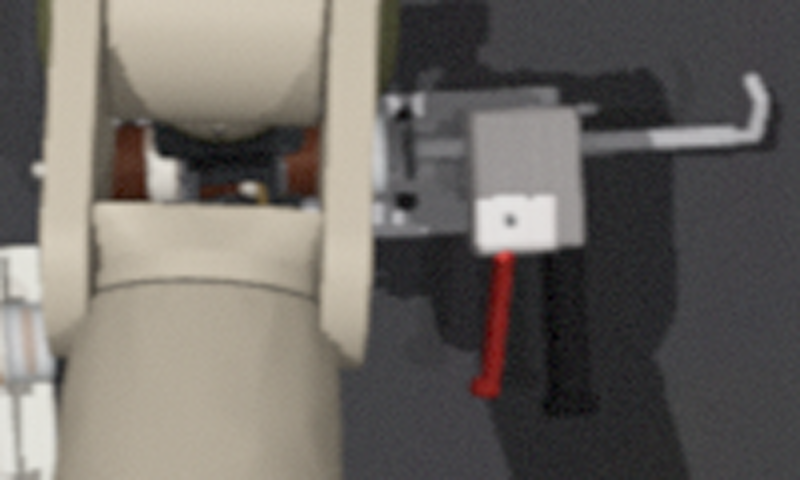

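The cartridge lies squarely, with its nozzle in the slot (u≈320, prongs at 290 and 350) and its rear end at v≈338. Next I'll go over the trigger and handle.

```bash
python3 - <<'E'
from h import *
print(ray('top',[[387.5,194.5]],.07))
a=np.load('w7.npz');c={k:a[k] for k in('K','R','t')}
print('hinge',ray('w',[[269.5,402]],.07,c))
print(delta([.505,-.094,.15],down(np.radians(-87.4))),telemetry.get_obs()['joint_pos'])
E
```

```text
[[ 0.56648067 -0.07382574  0.07      ]]
hinge [[ 0.5656033  -0.07563986  0.07      ]]
(array([  31.8, -108.3,  181.6]), array([90.  , -0.1 , -0.16])) [-4.14768279e-02  5.30444513e-01  1.21186410e+00 -4.31259250e-04
  1.39641114e+00 -8.67831355e-02]
```

Request:
{"name": "apply_moves", "arguments": {"series": "0 -10 18 9.5 0 0 1; 0 -22 36 19 0 0 1; 0 -34 56 28.5 0 0 1; 0 -46 76 38 0 0 1; 0 -60 100 47.5 0 0 1; 5 -74 124 57 0 0 1; 10 -88 146 66.5 0 0 1; 18 -100 166 76 0 0 1; 26 -108 181 85 0 0 1; 32 -108 181 90 -0.1 -0.2 1; 32 -108 181 90 -0.1 -0.2 1; 32 -108 181 90 -0.1 -0.2 1"}}

```text
t: 11.28
position: [0.5052, -0.0932, 0.1495]
orientation: [-0.706, -0.017, 0.707, -0.016]
wrist_force: [-0.4, -0.3, 0.4]
width: 1.002
```

```bash
python3 - <<'E'
from h import *
p,R,o=pose();print(p,R.round(3).tolist(),o['t'],o['width'],o['wrist_force'],o['wrist_torque'])
c=camera_params('wrist');im,d=get_image('wrist');cv2.imwrite('pics/w8.png',im[...,::-1]);np.savez('w8.npz',im=im,d=d,**c)
im,d=get_image('top');np.savez('t8.npz',im=im,d=d);cv2.imwrite('pics/t8.png',cv2.resize(im[140:260,260:460],None,fx=4,fy=4,interpolation=cv2.INTER_CUBIC)[...,::-1])
print(delta([.505,-.094,.0365],down(np.radians(-87.4))))
E
```

```text
[ 0.50516836 -0.0931535   0.14945583] [[-0.001, 0.047, -0.999], [0.001, -0.999, -0.047], [-1.0, -0.001, 0.001]] 11.275 1.0016119303947693 [-0.40533137 -0.29862137  0.3795824 ] [ 0.01717254  0.17277133 -0.04101617]
(array([113.3,   0.9,   0.3]), array([0.08, 0.03, 0.03]))
```

View pics/w8.png

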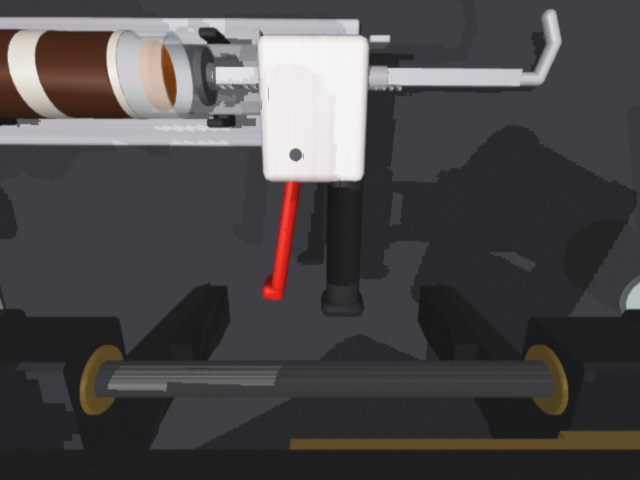

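View pics/t8.png

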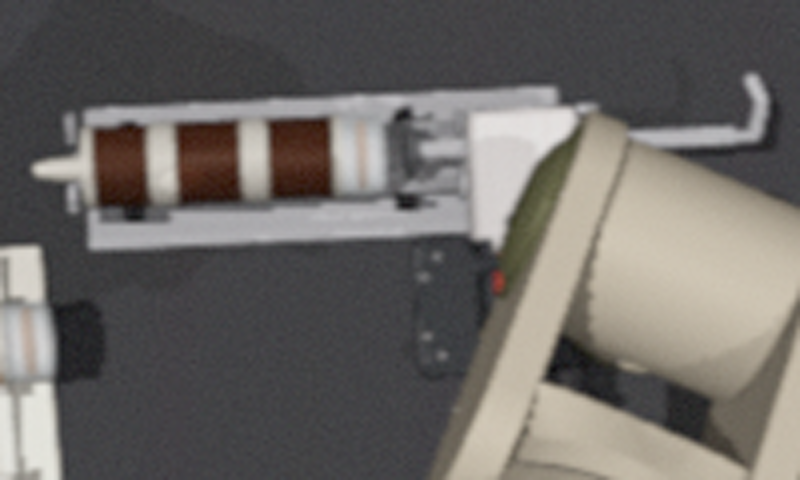

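```bash
python3 - <<'E'
from h import *
a=np.load('w8.npz');c={k:a[k] for k in('K','R','t')};im=a['im'].astype(int)
print('hinge',ray('w',[[295.5,155]],.07,c).round(4), 'rod',ray('w',[[470,76]],.06,c).round(4))
print(proj('w',[[.505,-.06,.066],[.505,-.06,.055]],c))
red=(im[...,0]>120)&(im[...,1]<60)
for v in range(190,300,12):
    s=np.nonzero(red[v])[0]
    b=np.nonzero((im[v,315:380].sum(1)<95))[0]+315
    print(v,s.min() if len(s) else 0,s.max() if len(s) else 0,b.min() if len(b) else 0,b.max() if len(b) else 0, ray('w',[[s.min()-.5,v],[s.max()+.5,v]],.066,c).round(4)[:,:2].tolist(), ray('w',[[362,v]],.06,c).round(4)[:,:2].tolist())
E
```

```text
hinge [[ 0.5649 -0.074   0.07  ]] rod [[ 0.6167 -0.1793  0.06  ]]
[[273.54972225 242.32209676]
 [275.6217551  237.44388601]]
190 284 297 327 362 [[0.5417, -0.0664], [0.5421, -0.0756]] [[0.5431, -0.1187]]
202 282 296 327 361 [[0.5336, -0.0652], [0.5341, -0.0751]] [[0.5349, -0.1194]]
214 281 294 327 361 [[0.5253, -0.0646], [0.5258, -0.074]] [[0.5265, -0.1201]]
226 279 293 327 360 [[0.5169, -0.0633], [0.5174, -0.0735]] [[0.5179, -0.1208]]
238 278 291 327 360 [[0.5083, -0.0627], [0.5087, -0.0723]] [[0.5091, -0.1215]]
250 276 289 327 359 [[0.4994, -0.0614], [0.4999, -0.0711]] [[0.5002, -0.1222]]
262 274 287 327 359 [[0.4904, -0.06], [0.4909, -0.0699]] [[0.491, -0.1229]]
274 273 285 327 358 [[0.4812, -0.0594], [0.4816, -0.0686]] [[0.4816, -0.1237]]
286 263 284 0 0 [[0.4715, -0.0522], [0.4722, -0.068]] [[0.4721, -0.1245]]
298 265 281 322 361 [[0.4619, -0.0536], [0.4625, -0.066]] [[0.4623, -0.1253]]
```

Request:
{"name": "apply_moves", "arguments": {"series": "20 2 0 0 0 0 1; 45 3.5 0 0 0 0 1; 70 3.5 0.5 0 0 0 1; 90 3.5 0.5 0 0 0 1; 105 3.5 0.5 0 0 0 1; 113 3.5 0.5 0 0 0 1; 113 3.5 0.5 0 0 0 1"}}

```text
t: 12.25
position: [0.5049, -0.0965, 0.0366]
orientation: [-0.707, -0.017, 0.707, -0.016]
wrist_force: [0.2, -0.3, 0.7]
width: 1.002
```

```bash
cat > look.py <<'E'
from h import *
import sys
n=sys.argv[1]
p,R,o=pose();print(p,o['t'],o['width'],o['width']*88,o['wrist_force'].round(2))
c=camera_params('wrist');im,d=get_image('wrist');cv2.imwrite(f'pics/w{n}.png',im[...,::-1]);np.savez(f'w{n}.npz',im=im,d=d,**c)
im,d=get_image('side');cv2.imwrite(f'pics/s{n}.png',cv2.resize(im[190:310,280:440],None,fx=5,fy=5,interpolation=cv2.INTER_CUBIC)[...,::-1])
im,d=get_image('top');cv2.imwrite(f'pics/t{n}.png',cv2.resize(im[150:220,260:420],None,fx=5,fy=5,interpolation=cv2.INTER_CUBIC)[...,::-1])
E
python3 look.py 9
```

```text
[ 0.50487645 -0.09647256  0.03663381] 12.25 1.0021256684981772 88.18705882783959 [ 0.2  -0.26  0.72]
```

View pics/w9.png

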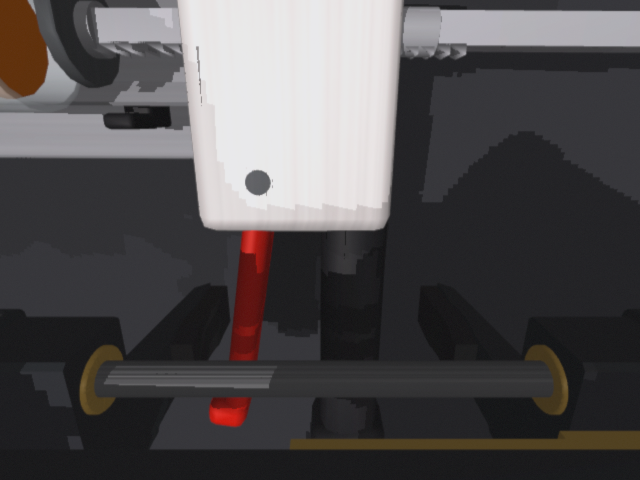

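View pics/t9.png

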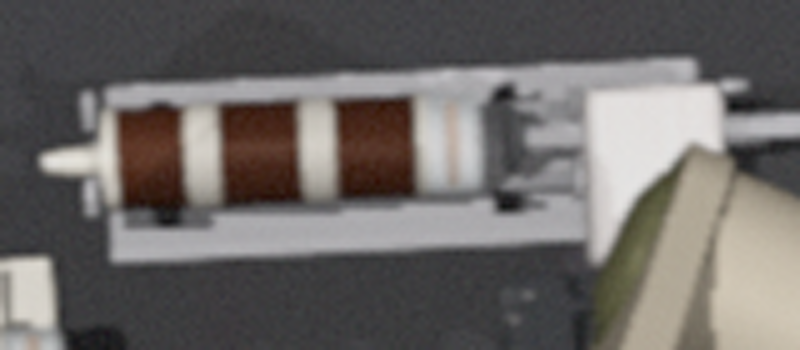

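View pics/s9.png

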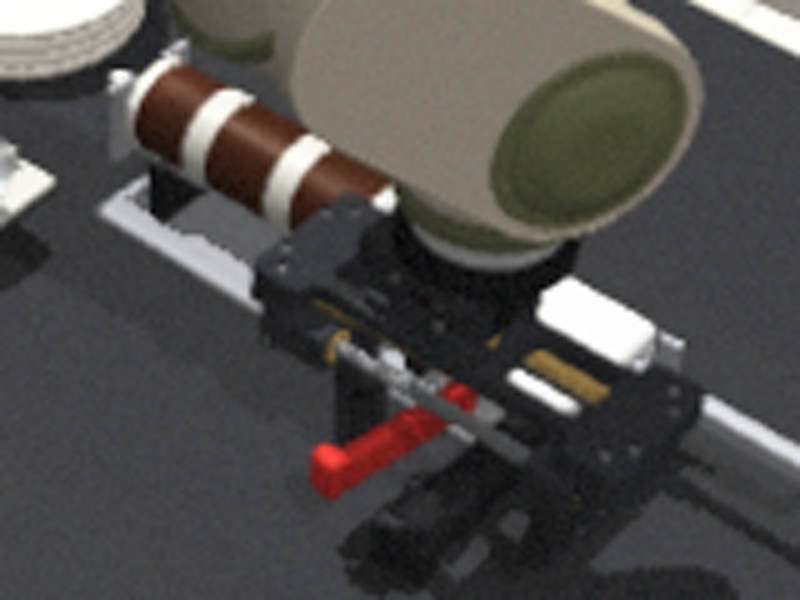

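Request:
{"name": "apply_moves", "arguments": {"series": "0 0 0 0 0 0 0.66; 0 0 0 0 0 0 0.55; 0 0 0 0 0 0 0.43; 0 0 0 0 0 0 0.43; 0 0 0 0 0 0 0.43; 0 0 0 0 0 0 0.43; 0 0 0 0 0 0 0.43", "grip_force": 9}}

```text
t: 13.28
position: [0.5052, -0.0968, 0.0374]
orientation: [0.707, 0.017, -0.707, 0.017]
wrist_force: [-2.0, -1.3, 3.6]
width: 0.456
```

```bash
python3 look.py 10
```

```text
[ 0.50521956 -0.09676956  0.03743139] 13.275 0.4556600493853561 40.09808434591134 [-1.97 -1.32  3.58]
```

View pics/w10.png

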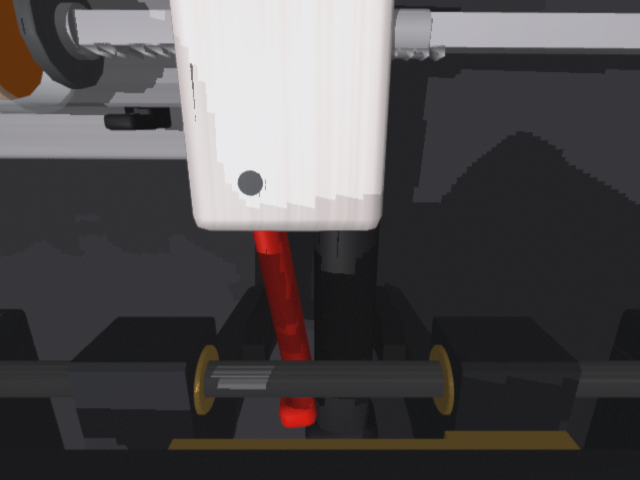

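View pics/t10.png

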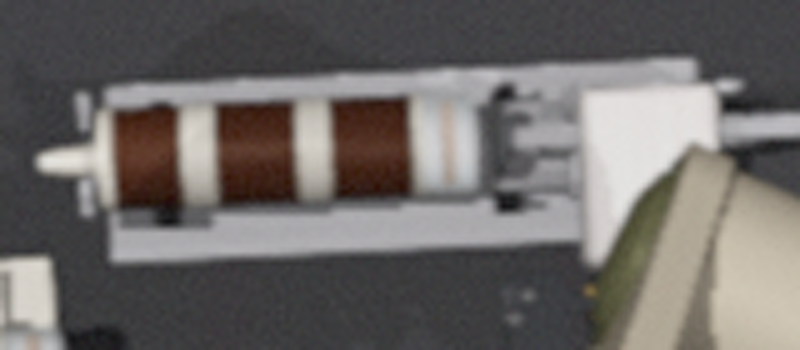

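Request:
{"name": "apply_moves", "arguments": {"series": "0 0 0 0 0 0 0.72; 0 0 0 0 0 0 0.72; 0 0 0 0 0 0 0.72; 0 0 0 0 0 0 0.43; 0 0 0 0 0 0 0.43; 0 0 0 0 0 0 0.43; 0 0 0 0 0 0 0.43"}}

```text
t: 14.3
position: [0.5051, -0.0968, 0.0373]
orientation: [0.707, 0.017, -0.707, 0.017]
wrist_force: [0.2, -2.0, -3.3]
width: 0.455
```

```bash
python3 look.py 11
```

```text
[ 0.50512651 -0.09677173  0.03731744] 14.3 0.45470433867959986 40.01398180380479 [ 0.17 -1.97 -3.31]
```

View pics/w11.png

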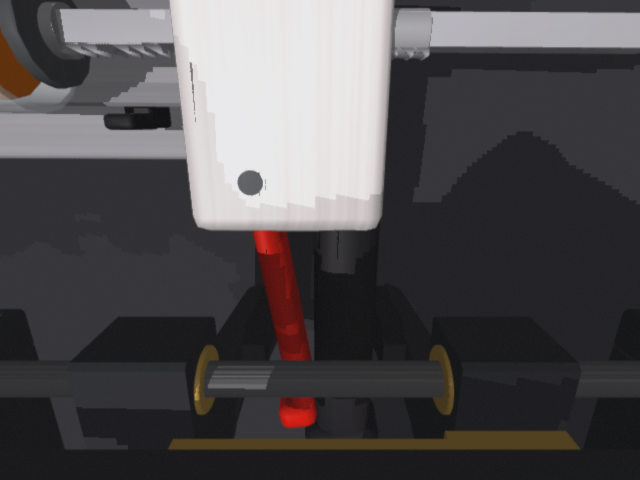

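View pics/t11.png

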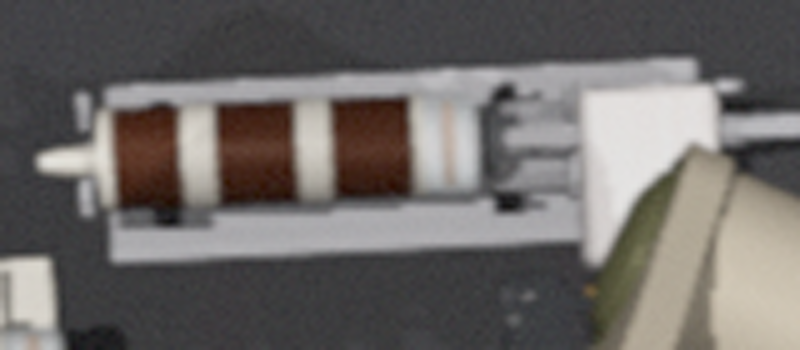

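Request:
{"name": "apply_moves", "arguments": {"series": "0 0 0 0 0 0 0.72; 0 0 0 0 0 0 0.72; 0 0 0 0 0 0 0.72; 0 0 0 0 0 0 0.43; 0 0 0 0 0 0 0.43; 0 0 0 0 0 0 0.43; 0 0 0 0 0 0 0.72; 0 0 0 0 0 0 0.72; 0 0 0 0 0 0 0.72; 0 0 0 0 0 0 0.43; 0 0 0 0 0 0 0.43; 0 0 0 0 0 0 0.43"}}

```text
t: 15.95
position: [0.505, -0.0968, 0.0372]
orientation: [-0.707, -0.017, 0.707, -0.017]
wrist_force: [-0.7, -1.5, -1.2]
width: 0.451
```

```bash
python3 look.py 12
```

```text
[ 0.5049927  -0.09677607  0.03720917] 15.95 0.45138065077213885 39.721497267948216 [-0.67 -1.51 -1.21]
```

View pics/w12.png

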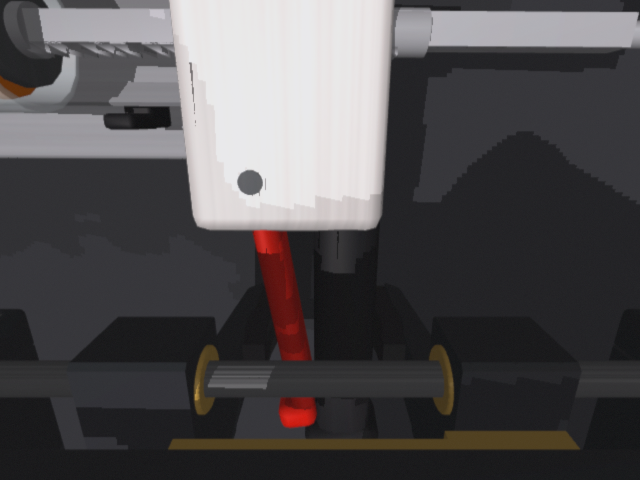

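View pics/t12.png

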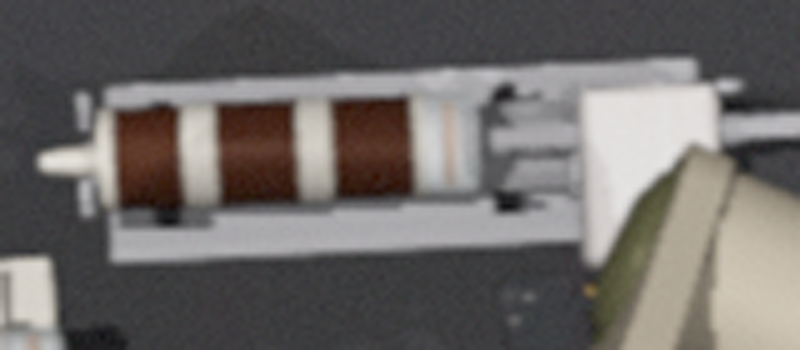

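Request:
{"name": "apply_moves", "arguments": {"series": "0 0 0 0 0 0 0.72; 0 0 0 0 0 0 0.72; 0 0 0 0 0 0 0.72; 0 0 0 0 0 0 0.43; 0 0 0 0 0 0 0.43; 0 0 0 0 0 0 0.43; 0 0 0 0 0 0 0.43"}}

```text
t: 16.98
position: [0.505, -0.0968, 0.0373]
orientation: [-0.707, -0.017, 0.707, -0.017]
wrist_force: [-1.8, -0.6, 0.4]
width: 0.451
```

```bash
python3 look.py 13
```

```text
[ 0.50498698 -0.09682003  0.03725059] 16.975 0.4512470803800157 39.70974307344138 [-1.76 -0.64  0.43]
```

View pics/t13.png

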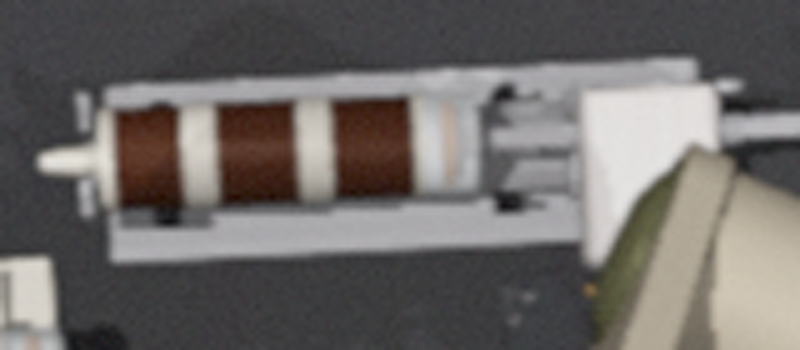

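View pics/w13.png

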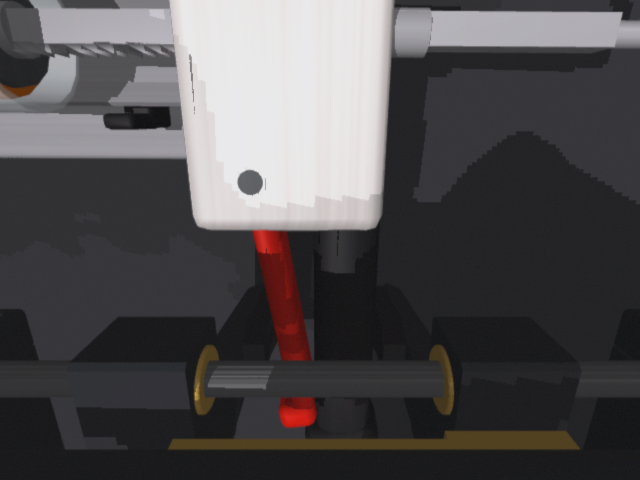

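Request:
{"name": "apply_moves", "arguments": {"series": "0 0 0 0 0 0 0.72; 0 0 0 0 0 0 0.72; 0 0 0 0 0 0 0.72; 0 0 0 0 0 0 0.43; 0 0 0 0 0 0 0.43; 0 0 0 0 0 0 0.43; 0 0 0 0 0 0 0.43"}}

```text
t: 18.0
position: [0.5049, -0.0968, 0.0372]
orientation: [-0.707, -0.017, 0.707, -0.017]
wrist_force: [-1.7, -1.2, -1.4]
width: 0.458
```

```bash
python3 look.py 14; python3 - <<'E'
import cv2,numpy as np
t=[cv2.imread(f'pics/t{i}.png')[:,60:640] for i in(12,13,14)]
cv2.imwrite('pics/cmp14.png',cv2.resize(np.vstack([x[70:230] for x in t]),None,fx=1.25,fy=1.2))
w=[cv2.imread(f'pics/w{i}.png')[:110] for i in(12,13,14)];cv2.imwrite('pics/wc14.png',np.vstack(w))
E
```

```text
[ 0.50487444 -0.09683677  0.03719934] 18.0 0.45782525121326934 40.288622106767704 [-1.74 -1.21 -1.41]
```

View pics/cmp14.png

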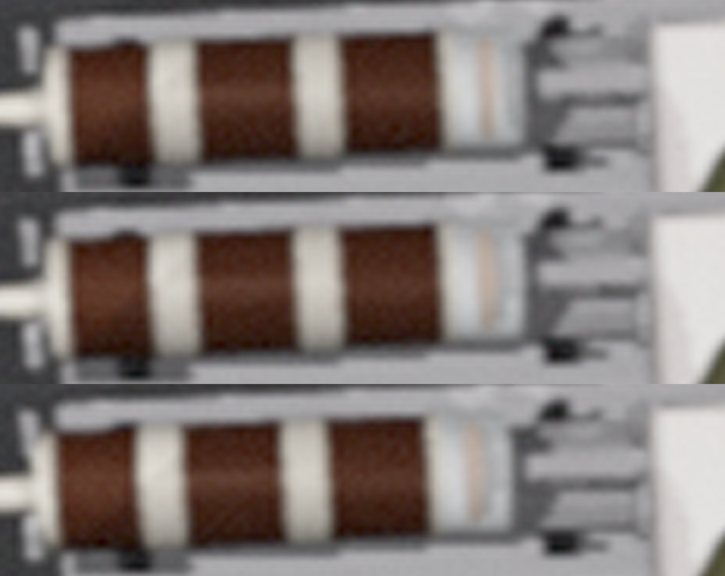

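View pics/wc14.png

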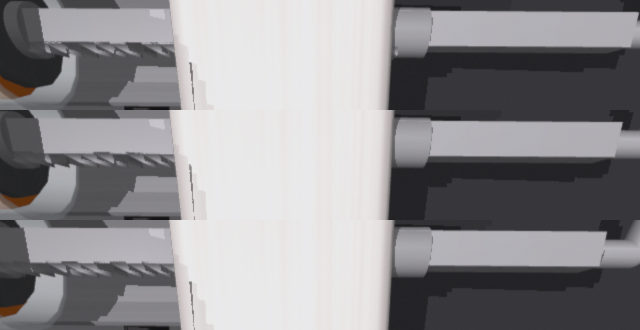

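Request:
{"name": "apply_moves", "arguments": {"series": "0 0 0 0 0 0 0.72; 0 0 0 0 0 0 0.72; 0 0 0 0 0 0 0.72; 0 0 0 0 0 0 0.55; 0 0 0 0 0 0 0.5; 0 0 0 0 0 0 0.47; 0 0 0 0 0 0 0.45; 0 0 0 0 0 0 0.43; 0 0 0 0 0 0 0.43; 0 0 0 0 0 0 0.43", "grip_force": 9}}

```text
t: 19.4
position: [0.5049, -0.0968, 0.0372]
orientation: [-0.707, -0.017, 0.707, -0.017]
wrist_force: [-1.0, -1.4, 1.4]
width: 0.532
```

```bash
python3 look.py 15; python3 - <<'E'
import cv2,numpy as np
t=[cv2.imread(f'pics/t{i}.png')[:,60:640] for i in(13,14,15)]
cv2.imwrite('pics/cmp15.png',cv2.resize(np.vstack([x[70:230] for x in t]),None,fx=1.25,fy=1.2))
w=[cv2.imread(f'pics/w{i}.png')[:110] for i in(13,14,15)];cv2.imwrite('pics/wc15.png',np.vstack(w))
E
```

```text
[ 0.50486442 -0.09683828  0.03722146] 19.4 0.5319236252315737 46.80927902037848 [-0.99 -1.36  1.42]
```

View pics/cmp15.png

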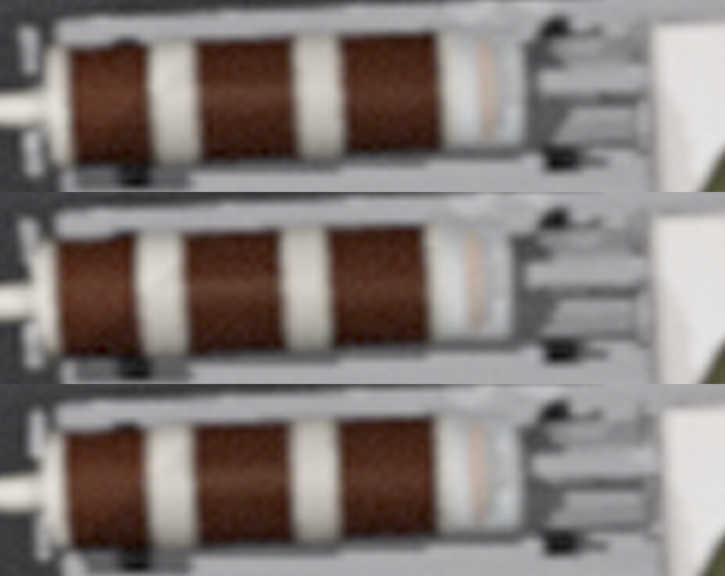

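View pics/wc15.png

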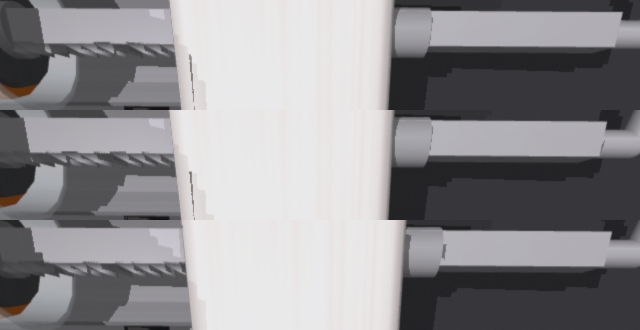

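```bash
python3 - <<'E'
import cv2,numpy as np
ims=[]
for i in(9,12,13,14,15):
    t=cv2.imread(f'pics/t{i}.png').astype(float)
    b=t[110:190:1,395:510].mean(0)  # BGR
    orange=b[:,2]-b[:,0]
    print(i,'orange',[int(x) for x in orange[::4]],'\n   grey',[int(x) for x in b.mean(1)[::4]])
    o=np.clip(orange[35:90]-5,0,None);print('  centroid',395+35+(o*np.arange(55)).sum()/o.sum())
    ims.append(cv2.imread(f'pics/t{i}.png')[90:215,380:540])
cv2.imwrite('pics/z.png',cv2.resize(np.hstack(ims[1:]),None,fx=1.25,fy=2.5))
E
```

```text
9 orange [43, 43, 43, 40, 27, 17, 12, 9, 5, 0, -2, -2, 3, 12, 20, 18, 8, 0, -2, -3, -3, -2, -2, -1, -1, 0, -1, -1, -1] 
   grey [46, 45, 43, 45, 67, 115, 159, 181, 188, 192, 195, 192, 184, 174, 167, 171, 181, 191, 193, 190, 178, 154, 123, 96, 86, 85, 83, 79, 76]
  centroid 452.3148854961832
12 orange [43, 43, 41, 32, 22, 14, 10, 6, 1, -1, -2, 0, 8, 18, 20, 12, 2, -2, -2, -2, -2, -2, -1, -1, -1, -1, 0, 0, -1] 
   grey [45, 44, 47, 61, 98, 143, 176, 188, 192, 195, 194, 188, 177, 168, 169, 177, 181, 175, 166, 162, 148, 121, 95, 88, 96, 105, 111, 115, 121]
  centroid 449.7115399283045
13 orange [43, 43, 41, 34, 22, 14, 10, 6, 2, -1, -2, 2, 10, 20, 21, 13, 3, -2, -2, -2, -2, -2, -1, -1, -1, 0, 0, 0, 0] 
   grey [45, 44, 45, 57, 93, 140, 175, 188, 192, 194, 193, 186, 176, 167, 165, 163, 165, 170, 176, 176, 161, 129, 98, 89, 95, 103, 108, 113, 120]
  centroid 449.4259427057921
14 orange [39, 27, 16, 12, 9, 4, 0, -2, 0, 6, 16, 21, 17, 7, 0, -3, -3, -2, -2, -1, -1, -1, -1, 0, -1, -1, -1, -1, -1] 
   grey [49, 79, 126, 163, 182, 191, 194, 195, 191, 182, 172, 165, 164, 164, 167, 173, 177, 169, 146, 112, 91, 91, 100, 106, 109, 114, 122, 132, 140]
  centroid 439.24194238448376
15 orange [43, 44, 37, 21, 14, 11, 8, 3, 0, 0, 9, 19, 22, 14, 4, -1, -3, -3, -2, -2, -2, -1, -1, -1, -1, 0, -1, -1, 0] 
   grey [45, 41, 52, 88, 137, 173, 188, 191, 193, 189, 180, 170, 165, 164, 163, 168, 176, 181, 179, 168, 141, 110, 93, 96, 102, 107, 114, 122, 128]
  centroid 442.11364717070853
```

View pics/z.png

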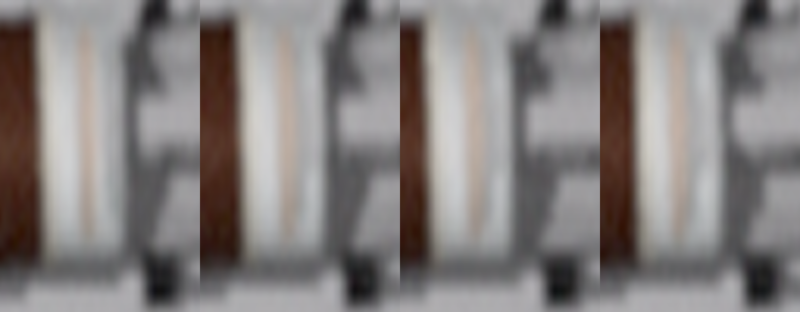

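About 2 mm pressed at 9 N: the orange stripe moved 4.2 crop px relative to the tube. I'll raise the force in place.

Request:
{"name": "apply_moves", "arguments": {"series": "0 0 0 0 0 0 0.43; 0 0 0 0 0 0 0.43; 0 0 0 0 0 0 0.43; 0 0 0 0 0 0 0.43", "grip_force": 10.5}}

```text
t: 20.05
position: [0.5049, -0.0968, 0.0372]
orientation: [-0.707, -0.017, 0.707, -0.017]
wrist_force: [-1.7, -1.5, 0.9]
width: 0.484
```

```bash
cat > meas.py <<'E'
import sys,cv2,numpy as np
for i in sys.argv[1:]:
    t=cv2.imread(f'pics/t{i}.png').astype(float);b=t[110:190,395:510].mean(0);g=b.mean(1);o=b[:,2]-b[:,0]
    k=np.nonzero((g[:-1]<110)&(g[1:]>=110))[0][0];e=395+k+(110-g[k])/(g[k+1]-g[k])
    j=np.arange(int(e-395)+24,int(e-395)+52);w=np.clip(o[j]-5,0,None);c=395+(w*j).sum()/w.sum()
    print(i,'edge',round(e,2),'stripe',round(c,2),'diff',round(c-e,2))
E
python3 look.py 16; python3 meas.py 9 10 11 12 13 14 15 16
```

```text
[ 0.50486297 -0.09681481  0.03724682] 20.05 0.48415142489102037 42.60532539040979 [-1.7  -1.46  0.89]
9 edge 414.52 stripe 452.31 diff 37.79
10 edge 410.7 stripe 448.42 diff 37.72
11 edge 411.0 stripe 448.73 diff 37.73
12 edge 411.88 stripe 449.71 diff 37.83
13 edge 412.2 stripe 449.43 diff 37.22
14 edge 401.79 stripe 439.24 diff 37.45
15 edge 408.58 stripe 442.11 diff 33.53
16 edge 404.4 stripe 435.24 diff 30.84
```

Request:
{"name": "apply_moves", "arguments": {"series": "0 0 0 0 0 0 0.43; 0 0 0 0 0 0 0.43; 0 0 0 0 0 0 0.43; 0 0 0 0 0 0 0.43; 0 0 0 0 0 0 0.43; 0 0 0 0 0 0 0.43", "grip_force": 10.8}}

```text
t: 20.95
position: [0.5049, -0.0968, 0.0372]
orientation: [-0.707, -0.017, 0.707, -0.017]
wrist_force: [-1.6, -2.1, 1.2]
width: 0.466
```

```bash
python3 look.py 17; python3 meas.py 16 17; python3 - <<'E'
import cv2,numpy as np
a=[cv2.imread(f'pics/w{i}.png')[:110] for i in(14,15,17)];cv2.imwrite('pics/wc17.png',np.vstack(a))
E
```

```text
[ 0.50486409 -0.09680301  0.03723166] 20.95 0.46572537062749564 40.98383261521962 [-1.64 -2.06  1.23]
16 edge 404.4 stripe 435.24 diff 30.84
17 edge 402.71 stripe 431.95 diff 29.24
```

View pics/t17.png

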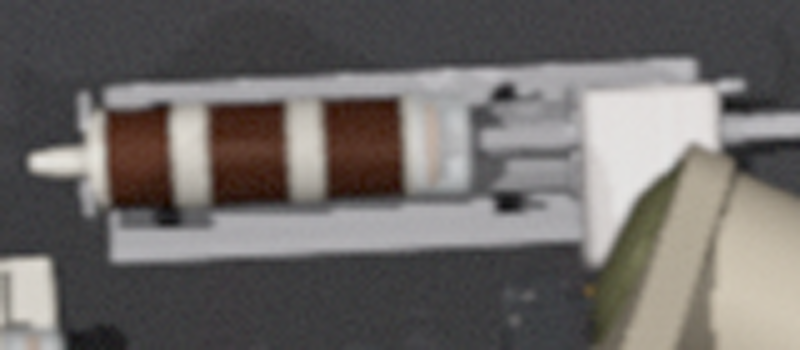

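View pics/s17.png

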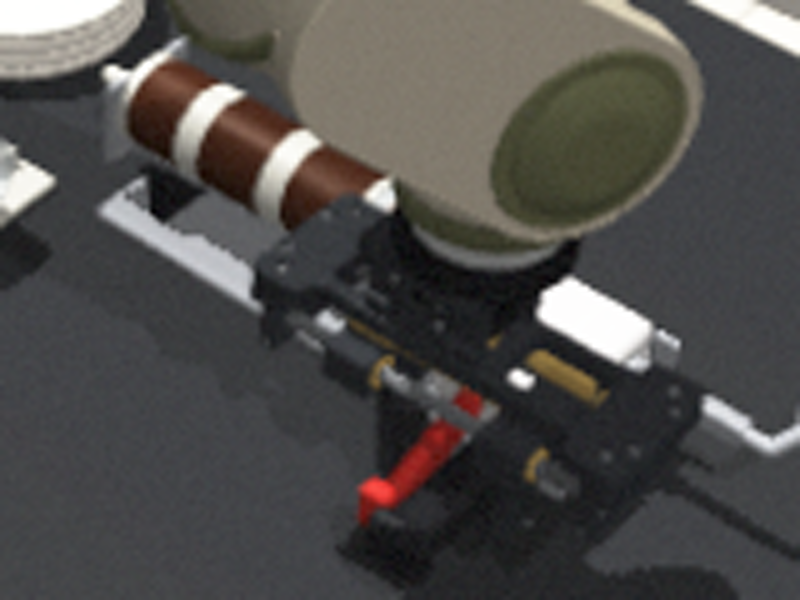

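View pics/wc17.png

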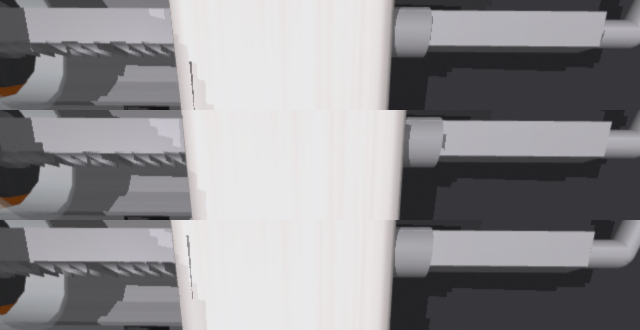

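Request:
{"name": "apply_moves", "arguments": {"series": "0 0 0 0 0 0 0.43; 0 0 0 0 0 0 0.43; 0 0 0 0 0 0 0.43; 0 0 0 0 0 0 0.43; 0 0 0 0 0 0 0.43; 0 0 0 0 0 0 0.43; 0 0 0 0 0 0 0.43; 0 0 0 0 0 0 0.43"}}

```text
t: 22.1
position: [0.5049, -0.0968, 0.0372]
orientation: [-0.707, -0.017, 0.707, -0.017]
wrist_force: [-0.7, -1.6, 1.2]
width: 0.461
```

```bash
python3 look.py 18; python3 meas.py 18; python3 -c "
from h import *
im,d=get_image('top');cv2.imwrite('pics/tfull.png',im[...,::-1])"
```

```text
[ 0.50485927 -0.09680967  0.03724362] 22.1 0.4613951033144268 40.60276909166956 [-0.74 -1.61  1.15]
18 edge 402.73 stripe 431.97 diff 29.24
```

View pics/tfull.png

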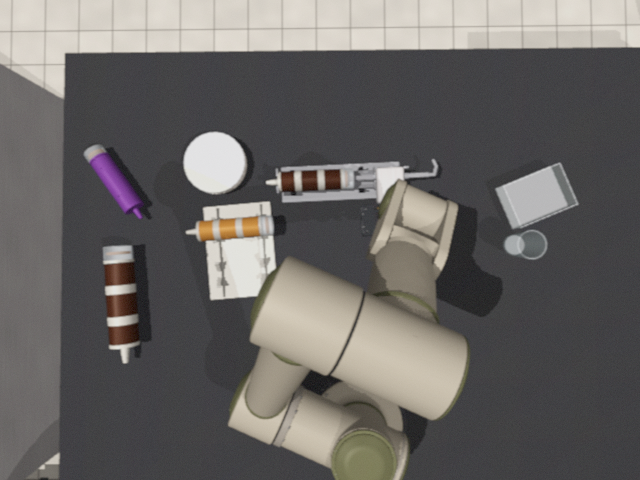

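The state is stable at about 4 mm. The cartridge lies in the gun at (315,180), and nothing else has moved. Handing in.

```bash
python3 -c "
from bench import env
print(env.job_done())"
```

```text
the job is handed in; nothing more can be done
None
```

The chocolate cartridge is loaded in the gun, its follower is pressed in about 4 mm, and I handed the job in with the trigger still squeezed. The robot clock was at about 22 s.

- **Loading:** I took the small brown tube from the rack and laid it in the cradle about 3.5 mm short of home, nozzle in the slot. I then let go, and the pusher later moved it home to the front plate.
- **Pumping:** Seven squeezes moved the rod, by the trigger only. The first six were at 9 N. The last reached about 2 mm at 9 N, so I raised the grip to 10.5 N and then 10.8 N without releasing.
- **Follower depth:** Two checks agreed. The follower's stripe moved about 4.0 mm relative to the tube in the top view, and the rod moved 3.8–4 mm after first contact in the wrist view. Each is good to about half a millimetre. The stripe was unchanged after another second of holding, while the jaws closed a further 0.4 mm.
- **Other objects:** The last top view shows the caramel cartridge, saucers, tumbler and tub where they were.
- **Disagreement:** The first estimate of the gun's axis differed by about 2 mm between the wrist and top cameras. I corrected it with a close wrist view before lowering the cartridge.

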